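Seat a plug-in board with its ejector levers

ROBOT

A 6-joint arm with a two-finger parallel gripper is mounted at the origin on a cart in front of the work surface, level with it; the furniture and walls round the work are solid. World frame = base frame: x ahead of the robot, y to its left, z up, the work surface at z = 0. Lengths are in m, angles in degrees, forces in N, time in s.
With the tool pointing down it reaches from about 0.35 to 0.875 m from the base axis. Payload 4.2 kg.
Tool frame: the origin (TCP) lies on the centre line of the jaws, within the pads' length; the fingertips stand tip_reach ahead of it and the grasp point (between the pads) is the TCP (tip_reach is the distance from the TCP to the fingertips, in m); z points along the fingers, y is the line along which they close (so a half turn about z gives the same grasp; the last joint's range is limited). The gripper opens to 87 mm and grips with 3 to 60 N. Pads are 19 mm wide; open, the fingers measure 117 mm over their backs; the gripper's body (75 mm by 190 mm) begins 51 mm behind the grasp point.
Start: joints at [84.488, 22.042, 0.453, 0, -68.411, -14.817], TCP at [0.217, 0.586, 0.219] pointing down, gripper open.
Joint ranges: [-179.83, 179.83], [-69.29, 118.12], [-61.27, 80.66], [-181.25, 117.63], [-171.15, -9.14], [-177.46, 177.46]. Speed limits (degrees/s): [159.86, 159.86, 180, 180, 180, 180].

INTERFACE

Orientations are given as a 3x3 rotation matrix whose columns are the frame's x, y, z axes.
In Python, from station import sense, capture, finish_job, tip_reach gives the robot as it stands.
- The arm moves only by the tool arm_command, never from a script. Its argument "deltas" is a list of rows, each a list of 7 numbers: the turn, a rotation vector about the tool's x, y, z in rad, then the shift along the tool's x, y, z in cm, then the closure, from -1 (fully open) to 1 (shut), so that 0 is half open. In form: [[rx, ry, rz, dx, dy, dz, hand], ...]. A call has 1 to 8 rows; each row is the pose to reach, as a shift and turn from the pose commanded when the call began, along the tool's axes at that moment; what a row does not reach only later rows make up. A row lasts 1/12 s, in which the tool goes at most 41.7 mm and 7.16 degrees, less where a joint would pass 70% of its speed; a pose out of reach is approached as far as the arm can. A call with a gripper value outside its range is refused whole. The fingers move at their own pace and stop on an object; the grip force is fixed at half the most. Time passes only in rows, so rows that repeat a pose let the fingers close. It gives the time, the measured TCP pose, the force, the opening and the grip force at its end, in the units of the state.
- sense(): the state, without advancing time (a new reading comes with each control period).
- capture(name): name is "scene" or "top" or "wrist"; returns a dict with "pixels" (400x640x3 uint8, blue, green, red), "fovy" (degrees; the focal length in pixels is half the picture's height over the tangent of half this angle, whatever the lens; pixels are square), "cx", "cy" (the principal point, pixels), "k1" (the pictures are not rectified: a ray, as slopes to the right and down, at radius r is drawn at 1 + k1 r^2 times it, then the intrinsics apply), "rvec" (rotation vector, rad) and "tvec" (3), from world to camera coordinates, as OpenCV has them. Camera axes: x right, y down, z forward; pixel columns grow to the right and rows downward; lengths in m; the calibration is good to about 2 mm. A picture is of the moment at which its call begins. There is no depth.
- finish_job(): hands the job in; it is judged then, once.
The state is a dict: "time_s": time; "joints": joint angles; "joint_velocities": joint speeds; "effort": joint torques, N m; "tcp_pos": TCP position; "ee_rot": TCP orientation; "wrist_force": force on the tool from outside, world axes, zero at the start; "moment": the same for the moment, N m; "gripper_width": opening from 0.0 (shut) to 1.0 (fully open); "gripper_force": force on a finger pad.
Only numpy, scipy, OpenCV 4.12 (cv2) and the standard library are available. Lean on these libraries where they do the work, as an engineer would, in place of code of your own. Each camera call takes 0.05 s, during which the arm holds its last target. There are 200 camera calls.

TASK

Take the green plug-in board out of its wooden stand, set it upright into the slot of the card frame (either way round) while both orange ejector levers are still swung out, and let go of it. Then swing the two levers inward, by turns so that the board goes down fairly level, until they have drawn the board fully home against the slot's floor at both ends and will go no further; let the levers do the seating rather than pressing the board down by hand, do not force them, and leave the tools on the bench alone.

Things in the scene. Friction and masses are not known exactly. Their poses are not given: they have to be found in the camera images.
- board: Green plug-in board standing upright in its y-z plane, 104 mm tall, 6 mm thick (x), 0.22 kg. Origin: centre of the tongue's underside. Tongue 48 mm wide (y), 24 mm tall; black cross strip 102 mm wide, z = 24 to 32 mm, its ends are the ears; panel 64 mm wide up to z = 81 mm, blue and white parts on its -x face 10 mm proud, up to z = 59 mm; grip bar on top. Fits the slot either way round.
- board_grip (a point): Centre of the board's black grip bar (yellow stripe), 12 mm thick (x), 56 mm wide, z = 80 to 104 mm of the board; 92 mm above the tongue's underside. Grasp here from above, across the 12 mm.
- foot_left (a point): Lower corner of the board's tongue at its y = +24 mm (z = 0 of the board).
- foot_right (a point): Lower corner of the board's tongue at its y = -24 mm.
- board_stand: Wooden stand, 70 x 110 x 26 mm, fixed, with a slot along its y, 8.4 mm wide and 52 mm long, its floor 6 mm above the bench; the board stands in it at the start, tongue down, 20 mm deep. Origin: centre of the underside.
- card_frame: Card frame fixed to the bench, aluminium base 84 x 176 x 6 mm, origin centre of the underside, z up. Slot along its y, centred at x = y = 0: 8 mm wide, 52 mm between its end walls, black walls 30 mm high; grey cheeks at y = 31 to 77 mm each side, up to z = 64 mm. Lowered by hand, the board comes to rest on its ears with the tongue's underside 20 to 27 mm above the bench; home is 10 to 20 mm lower.
- slot_floor_top (a point): Top of the brass floor in the slot, where the tongue must come to rest; 8 mm above the bench but floating between 5.5 and 10.5 mm, so the levers come up hard at angles that differ from frame to frame, between about 0.1 and -0.25 rad: feel for it. Two brass contacts beside it, under the ears, start 44 mm above the bench and yield only to about 12 N each.
- lever_left (a joint): Orange ejector lever at the frame's y = +66 mm, pivot along its x, 36 mm above the bench. 0 rad = upright; home is a little further in; grows as the knob swings out to frame +y; limits -0.35, 1.15; starts at 0.95 to 1.12. Below about 0.5 rad its tooth presses the ear down: 5 to 8 N at the knob with short jerks as it breaks loose (before: 1 to 2 N), then a hard stop at home. Over 25 N is forcing it. Let go, it stays or eases back up to 0.15 rad.
- lever_right (a joint): The same lever mirrored at the frame's y = -66 mm; its knob swings outward to frame -y. With one lever fully in and the other still out, the board would stand more than 0.2 rad (11 degrees) askew, which is too much: bring them in by turns.
- knob_left (a point): Centre of the left lever's orange knob, 68 mm from the pivot; a round bar 12 mm thick, 20 mm long along the frame's x.
- knob_right (a point): Centre of the right lever's knob, likewise.
- pivot_left (a point): Pivot of the left lever.
- pivot_right (a point): Pivot of the right lever.
- pliers: Red-handled pliers, 171 mm long, lying loose in front of the frame: leave alone.
- screwdriver_blue: Blue screwdriver, 175 mm, lying loose in front: leave alone.
- marker: White marker pen with a red cap, 135 mm, lying loose behind the frame: leave alone.
- eraser: Small eraser in a blue sleeve, 42 mm, lying loose right of the frame: leave alone.

How it is judged (in metres and radians):
On the way:
1. the board stands in the frame's slot, raised, let go, with both levers still swung out (value of joint each of lever_left, lever_right above 0.75 rad and horizontal distance between board and card_frame below 0.006 m and angle between the x axis of board and the x axis of card_frame, either way round below 0.12 rad and angle between board's own z axis and vertical below 0.1 rad and z of board in the frame of card_frame between 0.016 and 0.0285 m and contact force between the fingers and board below 0.2 N and linear speed of board below 0.02 m/s), for 0.2 s.
At the end, for the whole second after the job is handed in: both lower corners of the tongue are within 1.5 mm of the slot's floor, the board is upright in the slot (within 5 mm of its middle, 0.06 rad), at rest and released, and both levers are inside 0.2 rad from upright (z of each of foot_left, foot_right in the frame of slot_floor_top below 0.0015 m and horizontal distance between board and card_frame below 0.005 m and angle between board's own z axis and vertical below 0.06 rad and value of joint each of lever_left, lever_right below 0.2 rad and linear speed of board below 0.02 m/s and contact force between the fingers and board below 0.2 N); the robot touches nothing.
It fails at once if a lever is forced: more than 25 N from the fingers (contact force between the fingers and lever_left above 25 N or contact force between the fingers and lever_right above 25 N).
It fails at once if the board is pressed home by hand: driven down more than 4 mm past its raised rest while both levers are swung out (value of joint each of lever_left, lever_right above 0.75 rad and horizontal distance between board and card_frame below 0.02 m and z of board in the frame of card_frame below 0.016 m).
It fails at once if the board is driven down askew, tilted more than 0.2 rad in the slot (horizontal distance between board and card_frame below 0.02 m and z of board in the frame of card_frame below 0.025 m and angle between board's own z axis and vertical above 0.2 rad).
It fails at once if a tool lying on the bench is moved more than 30 mm (distance of any of pliers, screwdriver_blue, marker, eraser from where it was at the start of the episode above 0.03 m).
It also fails if it takes over 69 s, if anything falls off the work surface, if the arm or the gripper's body presses on something with over 40 N, if the wrist force passes 120 N, or if a joint passes its speed limit or range.

## Working session

There is one attempt and no reset: what is moved stays moved. The work goes in short steps, Python scripts to look and compute and a tool call to move; the robot and the scene stay as the last step left them, time stands still between calls to the robot, and variables do not carry over. Pictures are saved under pics/ and viewed, at most 10 in all, crops included, and the job is handed in when it is done.

Besides the shell and the picture viewer there is one more tool, called after "Request:" as name([rows], argument=value, ...), one row to a line, values as JSON. arm_command: Moves the arm, as the interface text tells. Its arguments: {"type":"object","properties":{"deltas":{"type":"array"}},"required":["deltas"]}

```bash
ls; mkdir -p pics; cat > h.py <<'E'
import numpy as np, cv2
from station import sense, capture, finish_job, tip_reach
def K(c):
    f=200/np.tan(np.radians(c["fovy"])/2); return np.array([[f,0,c["cx"]],[0,f,c["cy"]],[0,0,1.]])
def ray(c,uv):
    k=K(c); d=(np.array(uv,float)-k[:2,2])/k[0,0]; s=d.copy()
    for _ in range(30): s=d/(1+c["k1"]*(s@s))
    R=cv2.Rodrigues(np.array(c["rvec"],float))[0]; t=np.array(c["tvec"],float).ravel()
    return -R.T@t, R.T@np.array([s[0],s[1],1])
def onz(c,uv,z):
    o,d=ray(c,uv); return o+d*(z-o[2])/d[2]
def proj(c,P):
    R=cv2.Rodrigues(np.array(c["rvec"],float))[0]; q=R@np.array(P,float)+np.array(c["tvec"],float).ravel()
    s=q[:2]/q[2]; k=K(c); return s*(1+c["k1"]*(s@s))*k[0,0]+k[:2,2]
def tool(dp):
    return 100*np.array(sense()["ee_rot"]).T@np.array(dp)
E
python3 - <<'E'
from h import *
print(sense(), tip_reach)
ims=[]
for n in("scene","top","wrist"):
    c=capture(n); print(n,{k:v for k,v in c.items() if k!="pixels"}); cv2.imwrite(f"pics/{n}0.png",c["pixels"])
E
```

```text
pics
{'time_s': 0.0, 'joints': array([ 8.44887441e+01,  2.20908649e+01,  3.80322257e-01, -3.03439885e-02,
       -6.84118228e+01, -1.48172978e+01]), 'joint_velocities': array([ 0.00619459, -0.00897681, -0.09042642, -0.01208541, -0.05287481,
       -0.0289386 ]), 'effort': array([ 5.44255745e-04, -3.90664959e+01,  1.87403548e+01,  4.21980321e+00,
        1.10679941e-02, -1.85874119e-04]), 'tcp_pos': array([0.21688313, 0.58550929, 0.21825873]), 'ee_rot': array([[ 9.37648050e-01, -3.47585458e-01, -6.95284448e-04],
       [-3.47586147e-01, -9.37645749e-01, -2.07846250e-03],
       [ 7.05128332e-05,  2.19053755e-03, -9.99997598e-01]]), 'wrist_force': array([-0.23827624, -0.39992744,  0.05470594]), 'moment': array([ 0.05164879, -0.03093244,  0.00697252]), 'gripper_force': 0.0, 'gripper_width': 0.9965306235793859} 0.019
scene {'fovy': 51.723018208967275, 'cx': 320.42972526421084, 'cy': 197.80861305782332, 'k1': -0.0060802365089724095, 'rvec': array([ 2.11114519, -0.84538236,  0.40740432]), 'tvec': array([-0.33722095,  0.34224899,  0.61266927])}
top {'fovy': 44.22937856779728, 'cx': 321.07789816710107, 'cy': 199.2579693489395, 'k1': -0.07268047486101052, 'rvec': array([ 1.98087211, -2.25405005,  0.22862995]), 'tvec': array([0.13690415, 0.54472936, 1.19167452])}
wrist {'fovy': 59.09398174799516, 'cx': 322.06674330291366, 'cy': 204.3436600076879, 'k1': -0.055295286164985344, 'rvec': array([-1.6904708 ,  2.42932606,  0.34345276]), 'tvec': array([ 0.62463934, -0.03334779,  0.39185429])}
```

View pics/top0.png

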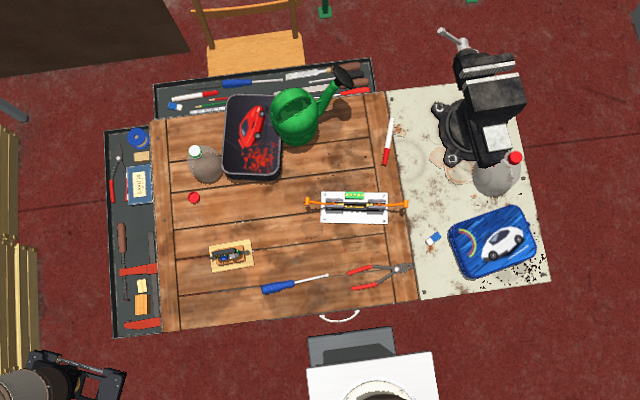

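View pics/scene0.png

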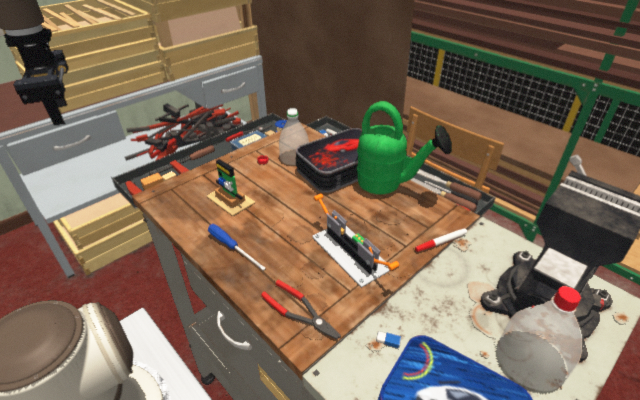

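The top view shows the board in its stand near (231,256), the frame near (354,207), and the knobs near (307,202) and (405,204). I'll measure by masks next.

```bash
python3 - <<'E'
from h import *
c=capture("top"); p=c["pixels"]
for uv,z in(((231,256),.1),((354,207),.0),((307,202),.07),((405,204),.07)): print(uv,onz(c,uv,z).round(3))
hsv=cv2.cvtColor(p,cv2.COLOR_BGR2HSV)
def rect(m,x0,x1,y0,y1,name,z):
    mm=np.zeros_like(m);mm[y0:y1,x0:x1]=m[y0:y1,x0:x1]
    cs=cv2.findContours(mm,cv2.RETR_EXTERNAL,cv2.CHAIN_APPROX_NONE)[0]
    for k in sorted(cs,key=cv2.contourArea)[::-1][:2]:
        if len(k)<4: continue
        b=cv2.boxPoints(cv2.minAreaRect(k)); P=np.array([onz(c,q,z) for q in b])
        e=P[1]-P[0];f=P[2]-P[1]
        print(name,cv2.contourArea(k),"ctr",P.mean(0).round(4),"sides",np.linalg.norm(e).round(4),np.linalg.norm(f).round(4),"angs",np.degrees([np.arctan2(e[1],e[0]),np.arctan2(f[1],f[0])]).round(1))
rect(cv2.inRange(hsv,(0,0,170),(180,50,255)),310,395,180,232,"base",.006)
rect(cv2.inRange(hsv,(15,60,170),(30,190,255)),200,262,232,280,"stand",.026)
rect(cv2.inRange(hsv,(8,180,150),(20,255,255)),295,420,190,220,"knob",.07)
a=cv2.resize(p[235:280,200:262],None,fx=6,fy=6,interpolation=cv2.INTER_CUBIC)
b=cv2.resize(p[182:232,298:414],None,fx=6.5,fy=6.5,interpolation=cv2.INTER_CUBIC)
im=np.zeros((600,760,3),np.uint8); im[:270,:372]=a; im[271:271+b.shape[0],:b.shape[1]]=b
cv2.imwrite("pics/z1.png",im)
E
```

```text
(231, 256) [0.439 0.298 0.1  ]
(354, 207) [ 0.537 -0.019  0.   ]
(307, 202) [0.552 0.102 0.07 ]
(405, 204) [ 0.516 -0.141  0.07 ]
base 655.5 ctr [ 0.5119 -0.0141  0.006 ] sides 0.0357 0.1763 angs [ -8.3 -98.3]
base 380.0 ctr [ 0.5631 -0.0226  0.006 ] sides 0.0306 0.1751 angs [ -8.3 -98.3]
stand 517.0 ctr [0.4491 0.3113 0.026 ] sides 0.1103 0.07 angs [ -86.9 -175.6]
knob 55.5 ctr [0.5518 0.068  0.07  ] sides 0.0776 0.0179 angs [-97.4 172.3]
knob 53.5 ctr [ 0.5198 -0.1196  0.07  ] sides 0.0528 0.0179 angs [-97.4 170.6]
```

View pics/z1.png

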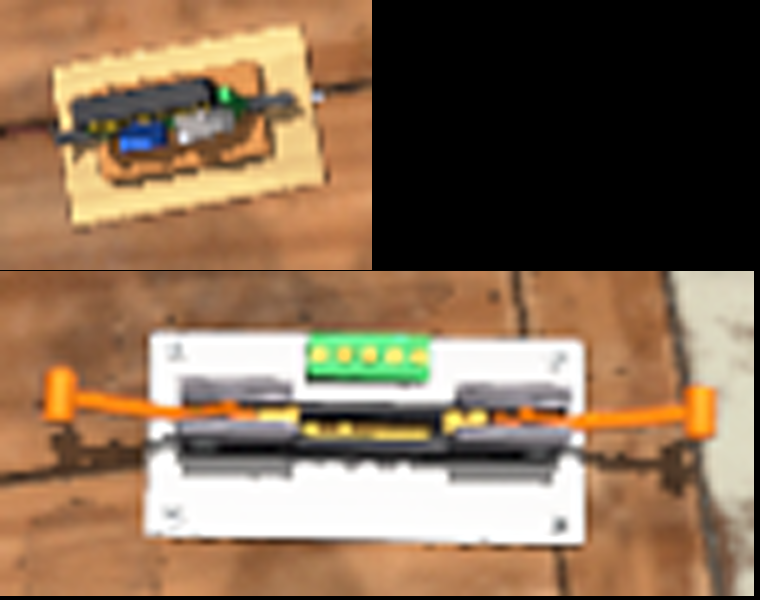

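The crop shows the frame base with its +y to the image left and yaw about -8°, knobs out on both sides, and the stand turned about +4°. Now I'll go above the board.

Request:
arm_command([
  [0, 0, 0.12, 4, 2.4, -1, -1],
  [0, 0, 0.24, 8, 4.7, -2, -1],
  [0, 0, 0.36, 12, 7.1, -3, -1],
  [0, 0, 0.48, 16, 9.5, -4, -1],
  [0, 0, 0.6, 20, 11.8, -5, -1],
  [0, 0, 0.72, 24, 14.2, -6, -1],
  [0, 0, 0.84, 28, 16.6, -6, -1],
  [0, 0, 0.96, 31.2, 18.4, -6, -1],
])

```text
time_s: 0.87
tcp_pos: [0.4246, 0.3304, 0.2788]
ee_rot: [[0.248, -0.969, 0.001], [-0.969, -0.248, 0.001], [-0.001, -0.001, -1.0]]
wrist_force: [0.4, 0.6, -0.5]
gripper_width: 1.002
gripper_force: 0.0
```

Request:
arm_command([
  [0, 0, 0.1, 0, 0, 0, -1],
  [0, 0, 0.195, 0, 0, 0, -1],
  [0, 0, 0.195, 0, 0, 0, -1],
  [0, 0, 0.195, 0, 0, 0, -1],
  [0, 0, 0.195, 0, 0, 0, -1],
])

```text
time_s: 1.28
tcp_pos: [0.4234, 0.3321, 0.2776]
ee_rot: [[0.064, -0.998, -0.0], [-0.998, -0.064, -0.0], [0.0, 0.0, -1.0]]
wrist_force: [-0.4, -0.1, -0.3]
gripper_width: 1.001
gripper_force: 0.0
```

```bash
python3 - <<'E'
from h import *
s=sense();print(s["tcp_pos"],s["ee_rot"],s["joints"])
c=capture("wrist");print(ray(c,(320,200)));cv2.imwrite("pics/w1.png",c["pixels"])
t=capture("top");cv2.imwrite("pics/t1.png",t["pixels"])
E
```

```text
[0.42339103 0.33211562 0.27756776] [[ 6.36263879e-02 -9.97973768e-01 -2.03911164e-04]
 [-9.97973768e-01 -6.36263442e-02 -2.14126786e-04]
 [ 2.00718793e-04  2.17122107e-04 -9.99999956e-01]] [ 5.53851604e+01  1.14082316e+01 -6.12941784e+00 -2.77467271e-03
 -7.24790842e+01 -5.17363382e+01]
(array([0.42920127, 0.25633171, 0.44380879]), array([-0.0118068 ,  0.26611505, -0.96396538]))
```

View pics/w1.png

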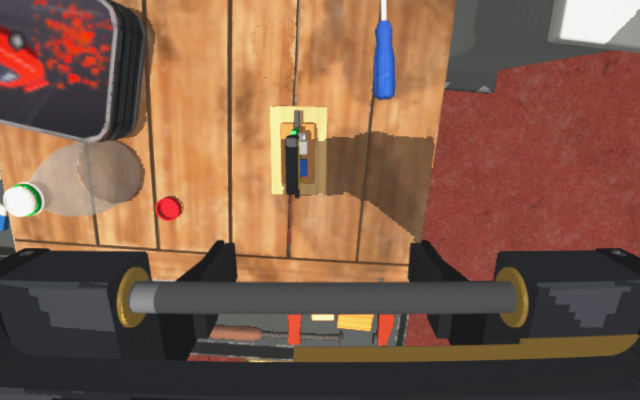

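The wrist view shows the stand at (299,150) and the grip bar's dark top at about (292,165), with the blue and white parts on its right (toward -x).

```bash
python3 - <<'E'
from h import *
c=capture("wrist");p=c["pixels"];hsv=cv2.cvtColor(p,cv2.COLOR_BGR2HSV)
def rect(m,x0,x1,y0,y1,name,z):
    mm=np.zeros_like(m);mm[y0:y1,x0:x1]=m[y0:y1,x0:x1]
    mm=cv2.morphologyEx(mm,cv2.MORPH_OPEN,np.ones((3,3)))
    cs=cv2.findContours(mm,cv2.RETR_EXTERNAL,cv2.CHAIN_APPROX_NONE)[0]
    for k in sorted(cs,key=cv2.contourArea)[::-1][:2]:
        b=cv2.boxPoints(cv2.minAreaRect(k)); P=np.array([onz(c,q,z) for q in b])
        e=P[1]-P[0];f=P[2]-P[1]
        print(name,cv2.contourArea(k),b.round(0).tolist(),"ctr",P.mean(0).round(4),"sides",np.linalg.norm(e).round(4),np.linalg.norm(f).round(4),"angs",np.degrees([np.arctan2(e[1],e[0]),np.arctan2(f[1],f[0])]).round(1))
rect(cv2.inRange(hsv,(0,0,0),(180,255,60)),268,330,100,200,"grip",.110)
rect(cv2.inRange(hsv,(15,60,120),(30,190,255)),264,335,100,202,"stand",.026)
cv2.imwrite("pics/w2.png",cv2.resize(p[95:205,240:350],None,fx=5,fy=5,interpolation=cv2.INTER_CUBIC))
E
```

```text
grip 493.5 [[285.0, 146.0], [297.0, 146.0], [298.0, 196.0], [287.0, 196.0]] ctr [0.4539 0.3221 0.11  ] sides 0.0108 0.049 angs [-174.9   94.1]
stand 3459.0 [[262.0, 199.0], [264.0, 100.0], [328.0, 101.0], [326.0, 200.0]] ctr [0.4572 0.3145 0.026 ] sides 0.1173 0.073 angs [ -90.3 -177.9]
stand 28.0 [[265.0, 195.0], [270.0, 195.0], [270.0, 201.0], [265.0, 201.0]] ctr [0.4885 0.3734 0.026 ] sides 0.0061 0.0076 angs [-176.4   91.3]
```

View pics/w2.png

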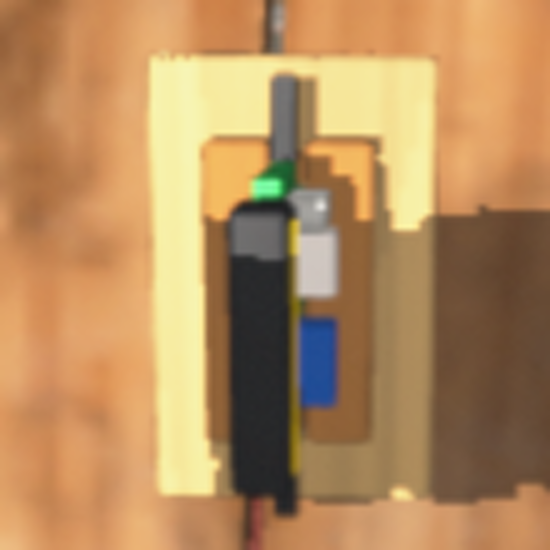

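The crop shows the grip bar top spanning (232-293, 203-495) in crop pixels, and the stand corners at (150,57), (435,60), (157,495), (432,503).

```bash
python3 - <<'E'
from h import *
c=capture("wrist")
f=lambda q,z:onz(c,np.array(q)/5+[239.5,94.5],z)[:2]
G=np.array([f(q,.11) for q in((232,202),(293,202),(289,495),(236,495))]);print(G.round(4),G.mean(0))
S=np.array([f(q,.026) for q in((150,57),(435,60),(432,503),(157,495))]);print(S.round(4),S.mean(0))
d=G[0]+G[1]-G[2]-G[3];print(np.degrees(np.arctan2(d[1],d[0])))
d=S[0]+S[1]-S[2]-S[3];print(np.degrees(np.arctan2(d[1],d[0])))
g=np.array([*G.mean(0),.098]);print("move tool cm",tool(g-sense()["tcp_pos"]))
E
```

```text
[[0.4607 0.2877]
 [0.4493 0.287 ]
 [0.4476 0.3435]
 [0.4579 0.3442]] [0.45389424 0.31561506]
[[0.4887 0.2638]
 [0.4235 0.2605]
 [0.4172 0.3652]
 [0.4845 0.3674]] [0.4534771  0.31424027]
-87.67288191969769
-87.12001992992822
move tool cm [ 1.85547662 -2.94613386 17.96219898]
```

Request:
arm_command([
  [0, 0, 0.017, 1, -1.5, 0, -1],
  [0, 0, 0.017, 1.9, -2.95, 0, -1],
  [0, 0, 0.017, 1.9, -2.95, 3.5, -1],
  [0, 0, 0.017, 1.9, -2.95, 7, -1],
  [0, 0, 0.017, 1.9, -2.95, 10.5, -1],
  [0, 0, 0.017, 1.9, -2.95, 14, -1],
  [0, 0, 0.017, 1.9, -2.95, 14, -1],
  [0, 0, 0.017, 1.9, -2.95, 14, -1],
])

```text
time_s: 2.15
tcp_pos: [0.4538, 0.3143, 0.1368]
ee_rot: [[0.045, -0.999, -0.002], [-0.999, -0.045, -0.004], [0.003, 0.002, -1.0]]
wrist_force: [0.2, 0.2, 0.7]
gripper_width: 1.0
gripper_force: 0.0
```

```bash
python3 - <<'E'
from h import *
s=sense();print(s["tcp_pos"],tool(np.array([.4538,.3152,.098])-s["tcp_pos"]),s["ee_rot"].round(4).tolist())
E
```

```text
[0.45380924 0.31426089 0.13676297] [-0.10709431 -0.01171045  3.87593809] [[0.0452, -0.999, -0.002], [-0.999, -0.0452, -0.0035], [0.0034, 0.0022, -1.0]]
```

Request:
arm_command([
  [0, 0, 0, -0.1, 0, 2, -1],
  [0, 0, 0, -0.1, 0, 3.9, -1],
  [0, 0, 0, -0.1, 0, 3.9, -1],
  [0, 0, 0, -0.1, 0, 3.9, 1],
  [0, 0, 0, -0.1, 0, 3.9, 1],
  [0, 0, 0, -0.1, 0, 3.9, 1],
  [0, 0, 0, -0.1, 0, 3.9, 1],
  [0, 0, 0, -0.1, 0, 3.9, 1],
])

```text
time_s: 2.82
tcp_pos: [0.4546, 0.3162, 0.0999]
ee_rot: [[0.044, -0.999, 0.001], [-0.999, -0.044, 0.002], [-0.001, -0.001, -1.0]]
wrist_force: [-0.5, -0.2, -0.1]
gripper_width: 0.707
gripper_force: 0.0
```

Request:
arm_command([
  [0, 0, 0, 0, 0, 0, 1],
  [0, 0, 0, 0, 0, 0, 1],
  [0, 0, 0, 0, 0, 0, 1],
  [0, 0, 0, 0, 0, 0, 1],
  [0, 0, 0, 0, 0, 0, 1],
  [0, 0, 0, 0, 0, 0, 1],
])

```text
time_s: 3.32
tcp_pos: [0.4542, 0.3157, 0.0986]
ee_rot: [[0.044, -0.999, -0.0], [-0.999, -0.044, -0.0], [0.0, 0.0, -1.0]]
wrist_force: [0.6, -0.2, 0.4]
gripper_width: 0.248
gripper_force: 0.0
```

Request:
arm_command([
  [0, 0, 0, 0, 0, 0, 1],
  [0, 0, 0, 0, 0, 0, 1],
  [0, 0, 0, 0, 0, 0, 1],
  [0, 0, 0, 0, 0, 0, 1],
  [0, 0, 0, 0, 0, 0, 1],
])

```text
time_s: 3.73
tcp_pos: [0.4542, 0.3157, 0.0987]
ee_rot: [[0.044, -0.999, -0.0], [-0.999, -0.044, -0.0], [0.0, 0.0, -1.0]]
wrist_force: [0.2, 0.2, -0.4]
gripper_width: 0.137
gripper_force: 30.0
```

Request:
arm_command([
  [0, 0, 0, 0, 0, -0.5, 1],
  [0, 0, 0, 0, 0, -1.5, 1],
  [0, 0, 0, 0, 0, -3, 1],
  [0, 0, 0, 0, 0, -6, 1],
  [0, 0, 0, 0, 0, -9, 1],
  [0, 0, 0, 0, 0, -11, 1],
  [0, 0, 0, 0, 0, -11, 1],
])

```text
time_s: 4.32
tcp_pos: [0.4564, 0.3176, 0.2147]
ee_rot: [[0.045, -0.999, 0.008], [-0.999, -0.045, 0.008], [-0.007, -0.009, -1.0]]
wrist_force: [0.8, 0.5, -2.6]
gripper_width: 0.137
gripper_force: 30.0
```

Request:
arm_command([
  [0, 0, 0.05, 3.3, -0.8, 0, 1],
  [0, 0, 0.1, 6.6, -1.7, 0, 1],
  [0, 0, 0.15, 10, -2.6, 0, 1],
  [0, 0, 0.19, 14, -3.6, 0, 1],
  [0, 0, 0.19, 18, -4.7, 0, 1],
  [0, 0, 0.19, 22, -5.7, 0, 1],
  [0, 0, 0.19, 26, -6.8, 0, 1],
  [0, 0, 0.19, 26, -6.8, 0, 1],
])

```text
time_s: 4.98
tcp_pos: [0.5337, 0.0529, 0.2076]
ee_rot: [[-0.153, -0.988, -0.003], [-0.988, 0.153, -0.002], [0.003, 0.002, -1.0]]
wrist_force: [0.3, 1.7, -2.8]
gripper_width: 0.131
gripper_force: 30.0
```

Request:
arm_command([
  [0, 0, 0, 0, 0, 0, 1],
  [0, 0, 0, 0, 0, 0, 1],
  [0, 0, 0, 0, 0, 0, 1],
])

```text
time_s: 5.23
tcp_pos: [0.533, 0.0597, 0.2082]
ee_rot: [[-0.145, -0.989, -0.001], [-0.989, 0.145, 0.0], [0.0, 0.001, -1.0]]
wrist_force: [0.1, -0.4, -3.6]
gripper_width: 0.133
gripper_force: 30.0
```

```bash
python3 - <<'E'
from h import *
s=sense();print(s["tcp_pos"],s["ee_rot"].round(4).tolist())
c=capture("wrist");cv2.imwrite("pics/w3.png",c["pixels"])
E
```

```text
[0.53299567 0.05969416 0.2081587 ] [[-0.1446, -0.9895, -0.0012], [-0.9895, 0.1446, 0.0], [0.0001, 0.0012, -1.0]]
```

View pics/w3.png

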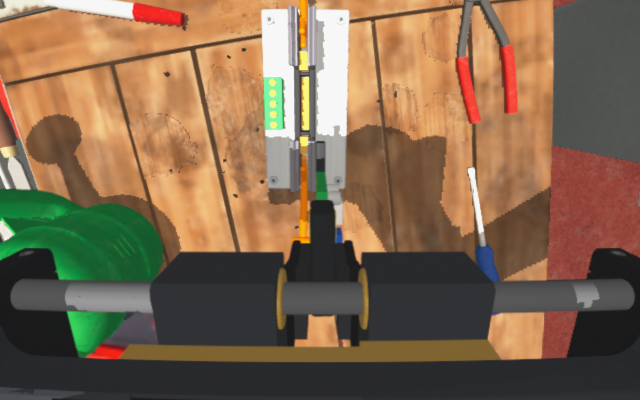

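The wrist view shows the frame base (263-347, 10-189), the slot's brass near (305,105), and the board in hand at (321,205). I'll enlarge it for accurate edges.

```bash
python3 - <<'E'
from h import *
p=cv2.imread("pics/w3.png")
a=cv2.resize(p[0:118,250:360],None,fx=5,fy=5,interpolation=cv2.INTER_CUBIC)
b=cv2.resize(p[118:236,250:360],None,fx=5,fy=5,interpolation=cv2.INTER_CUBIC)
im=np.hstack([a,b]);im=im[:, :];im=cv2.resize(im,(800,int(im.shape[0]*800/im.shape[1])))
print(im.shape);cv2.imwrite("pics/w3z.png",im)
c=capture("wrist");hsv=cv2.cvtColor(p,cv2.COLOR_BGR2HSV)
m=cv2.inRange(hsv,(0,0,110),(180,60,255))
L=[];R=[]
for y in range(20,182,6):
    x=np.where(m[y,250:360])[0]+250; L.append((x.min()-.5,y));R.append((x.max()+.5,y))
def fit(pts,z):
    P=np.array([onz(c,q,z)[:2] for q in pts]); 
    vx,vy,x,y=cv2.fitLine(P.astype(np.float32),cv2.DIST_HUBER,0,1e-4,1e-4).ravel(); return np.array([x,y]),np.array([vx,vy])
for n,q in(("L",L),("R",R)):
    P,v=fit(q,.006);print(n,P,np.degrees(np.arctan2(v[1],v[0])))
br=cv2.inRange(hsv,(20,120,120),(35,255,255))
C=[]
for y in range(20,160,4):
    x=np.where(br[y,292:318])[0]+292
    if len(x)>2: C.append((x.mean(),y,len(x)))
print(C)
E
```

```text
(429, 800, 3)
L [ 0.5796812  -0.01917445] 82.03257
R [ 0.499178   -0.00260277] 81.44341
[(np.float64(302.5), 44, 4), (np.float64(302.5), 52, 8), (np.float64(303.0), 56, 7), (np.float64(303.5), 60, 6), (np.float64(303.0), 64, 7), (np.float64(303.0), 68, 9), (np.float64(305.0), 80, 7), (np.float64(305.5), 84, 6), (np.float64(304.5), 88, 8), (np.float64(305.0), 92, 7), (np.float64(305.5), 96, 6), (np.float64(304.42857142857144), 100, 7), (np.float64(305.2), 104, 5), (np.float64(305.0), 108, 6), (np.float64(304.42857142857144), 112, 7), (np.float64(305.0), 116, 7), (np.float64(305.0), 120, 7), (np.float64(305.5), 124, 6), (np.float64(305.0), 128, 6), (np.float64(303.0), 136, 7), (np.float64(303.5), 140, 8), (np.float64(303.5), 144, 6)]
```

View pics/w3z.png

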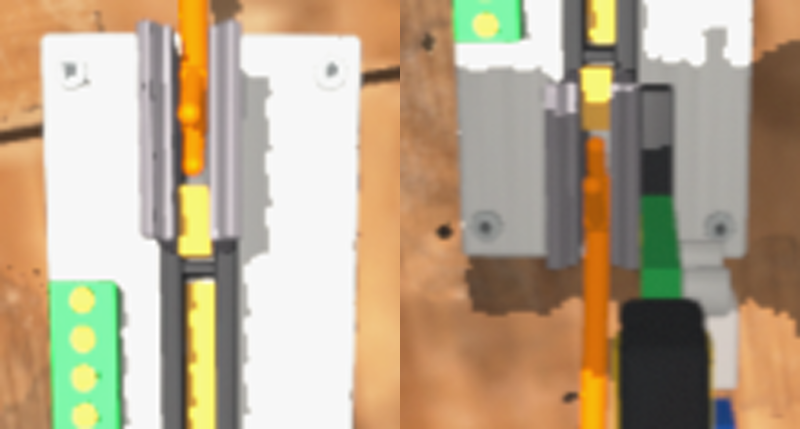

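The crop gives the base corners at (41,36), (360,37), (462,257) and (747,257), the far ear end at (643-672, 86), and the far grip edge at (622-703, 300).

```bash
python3 - <<'E'
from h import *
c=capture("wrist");s=sense()
f=lambda q,z:onz(c,np.array([q[0]%400/3.636+249.5,q[1]/3.636-.5+(118 if q[0]>400 else 0)]),z)[:2]
B=np.array([f(q,.006) for q in((41,36),(360,37),(747,257),(462,257))]);print(B.round(4),"ctr",B.mean(0))
d=(B[3]+B[2]-B[0]-B[1]);a=np.arctan2(d[1],d[0]);print("yaxis",np.degrees(a),np.linalg.norm(d)/2)
z0=s["tcp_pos"][2]-.0927
ux=-s["ee_rot"][:2,1]; uy=-s["ee_rot"][:2,0]
for n,qs,z in(("ear",((643,86),(672,86)),z0+.032),("earlow",((643,190),(672,190)),z0+.032),("grip",((622,302),(703,302)),z0+.104),("gripnear",((617,420),(709,420)),z0+.104)):
    P=[f(q,z)-s["tcp_pos"][:2] for q in qs]; print(n,[((p@ux)*1e3,(p@uy)*1e3) for p in P])
# slot from brass floor, contacts z .044
fx=np.array([np.cos(a-np.pi/2),np.sin(a-np.pi/2)]);fy=np.array([np.cos(a),np.sin(a)]);ctr=B.mean(0)
for q,z,n in(((303,60),.044,"c far"),((303.5,140),.044,"c near"),((305,82),.008,"fl"),((305,120),.008,"fl")):
    p=onz(c,q,z)[:2]-ctr;print(n,p@fx*1e3,p@fy*1e3)
for q in((187,277),(215,277),):
    p=f(q,.008)-ctr;print("floor far end",p@fx*1e3,p@fy*1e3)
for q in((582,68),(612,68)):
    p=f(q,.044)-ctr;print("contact near edge",p@fx*1e3,p@fy*1e3)
E
```

```text
[[ 0.5683 -0.1092]
 [ 0.4856 -0.0968]
 [ 0.5113  0.0764]
 [ 0.5947  0.0643]] ctr [ 0.53996072 -0.01633798]
yaxis 81.46013014597214 0.17524378983963862
ear [(np.float64(4.298214785705014), np.float64(-52.107569039624664)), (np.float64(-0.7853241832926898), np.float64(-52.10749435271764))]
earlow [(np.float64(4.373801216536737), np.float64(-33.62401857855023)), (np.float64(-0.8197122253176978), np.float64(-33.623741402915975))]
grip [(np.float64(5.95424430680152), np.float64(-32.82798705681568)), (np.float64(-4.192087755502826), np.float64(-32.82704677542889))]
gripnear [(np.float64(6.740002781175127), np.float64(-17.063487503842378)), (np.float64(-5.10327750314812), np.float64(-17.061265560638585))]
c far -0.07686302732895592 -37.554403083101924
c near 0.012519221129844287 32.48562738282314
fl -0.09354306487856469 -20.913687411524382
fl 0.14744730110804946 15.98254703114366
floor far end 3.8816198861934006 -26.870411280817226
floor far end -3.70900723113126 -26.896791836285743
contact near edge 3.6385566824689866 29.008701800480466
contact near edge -4.004532634892762 28.97709772658325
```

Request:
arm_command([
  [0, 0, 0, 2.5, -0.6, 0, 1],
  [0, 0, 0, 5, -1.1, 0, 1],
  [0, 0, 0, 7.4, -1.65, 0, 1],
  [0, 0, 0, 7.4, -1.65, 0, 1],
  [0, 0, 0, 7.4, -1.65, 2, 1],
  [0, 0, 0, 7.4, -1.65, 4, 1],
  [0, 0, 0, 7.4, -1.65, 6, 1],
  [0, 0, 0, 7.4, -1.65, 6.4, 1],
])

```text
time_s: 6.05
tcp_pos: [0.5366, -0.0159, 0.1414]
ee_rot: [[-0.145, -0.989, -0.007], [-0.989, 0.145, -0.0], [0.001, 0.007, -1.0]]
wrist_force: [-1.6, 0.4, -3.7]
gripper_width: 0.134
gripper_force: 30.0
```

Request:
arm_command([
  [0, 0, 0, 0, 0, 0, 1],
  [0, 0, 0, 0, 0, 0, 1],
  [0, 0, 0, 0, 0, 0, 1],
])

```text
time_s: 6.3
tcp_pos: [0.5403, -0.016, 0.1463]
ee_rot: [[-0.144, -0.99, 0.003], [-0.99, 0.144, 0.0], [-0.001, -0.003, -1.0]]
wrist_force: [0.7, -0.3, -2.9]
gripper_width: 0.131
gripper_force: 30.0
```

```bash
python3 - <<'E'
from h import *
s=sense();print(s["tcp_pos"],s["ee_rot"].round(4).tolist(),s["joints"].round(1))
c=capture("wrist");cv2.imwrite("pics/w4.png",c["pixels"])
print([proj(c,(.5387,-.0161,z)) for z in(.01,.06,.145)])
o=[proj(c,(.5387+.1485*y,-.0161+.989*y,.074)) for y in(-.051,.051)];print(o)
cv2.imwrite("pics/w4z.png",cv2.resize(c["pixels"][90:290,220:420],None,fx=3,fy=3,interpolation=cv2.INTER_CUBIC))
E
```

```text
[ 0.54033684 -0.01602441  0.14626706] [[-0.1443, -0.9895, 0.0031], [-0.9895, 0.1443, 0.0003], [-0.0007, -0.003, -1.0]] [ 15.5  17.6 -17.6   0.  -54.6 -23.8]
[array([325.15344308, 191.10789019]), array([325.55212827, 207.36718876]), array([326.70710142, 254.65582881])]
[array([326.2418362 , 140.40545096]), array([325.18538303, 277.78048909])]
```

View pics/w4z.png

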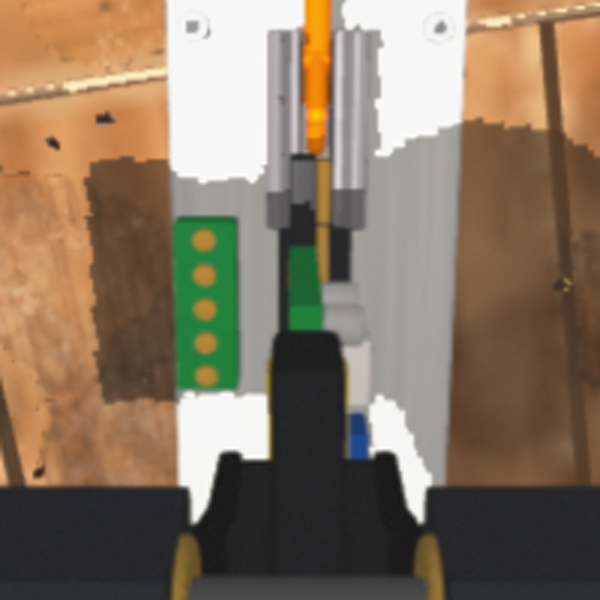

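The crop shows the ear end at (291-315, 157), sitting left (+x) of the cheek channel centre at (316, 150). I'll settle and measure the offset.

Request:
arm_command([
  [0, 0, 0, 0, 0, 0, 1],
  [0, 0, 0, 0, 0, 0, 1],
  [0, 0, 0, 0, 0, 0, 1],
  [0, 0, 0, 0, 0, 0, 1],
])

```text
time_s: 6.68
tcp_pos: [0.5393, -0.0166, 0.145]
ee_rot: [[-0.146, -0.989, 0.001], [-0.989, 0.146, 0.0], [-0.0, -0.001, -1.0]]
wrist_force: [-0.7, -0.2, -3.0]
gripper_width: 0.13
gripper_force: 30.0
```

```bash
python3 - <<'E'
from h import *
s=sense();print(s["tcp_pos"],s["ee_rot"].round(4).tolist())
c=capture("wrist");p=c["pixels"];cv2.imwrite("pics/w5.png",p)
g=cv2.cvtColor(p,cv2.COLOR_BGR2GRAY)
for y in(110,120,130,136,138,140,142,144,146,150,154,160,204,210): print(y,g[y,304:346:1].tolist())
E
```

```text
[ 0.53925395 -0.01663198  0.14502771] [[-0.1456, -0.9893, 0.0006], [-0.9893, 0.1456, 0.0002], [-0.0003, -0.0006, -1.0]]
110 [247, 247, 243, 183, 170, 177, 174, 153, 132, 126, 136, 177, 198, 151, 101, 142, 167, 170, 161, 156, 154, 157, 160, 148, 112, 128, 191, 204, 167, 143, 143, 150, 185, 196, 171, 158, 143, 143, 155, 174, 239, 247]
120 [247, 247, 243, 181, 171, 177, 174, 153, 133, 127, 137, 177, 197, 151, 92, 100, 125, 146, 153, 154, 151, 143, 125, 94, 84, 133, 198, 208, 169, 143, 144, 153, 187, 193, 168, 161, 150, 147, 156, 159, 173, 236]
130 [247, 247, 242, 177, 170, 176, 174, 154, 134, 128, 138, 178, 195, 150, 107, 131, 160, 171, 184, 190, 184, 171, 156, 136, 114, 142, 200, 201, 158, 143, 146, 158, 187, 190, 165, 157, 147, 148, 157, 173, 237, 247]
136 [247, 247, 244, 197, 173, 176, 174, 155, 134, 129, 137, 176, 194, 148, 106, 132, 158, 161, 167, 167, 162, 147, 125, 112, 97, 145, 203, 203, 160, 143, 145, 160, 183, 182, 163, 155, 155, 157, 157, 159, 173, 237]
138 [247, 247, 244, 197, 172, 176, 175, 154, 133, 128, 138, 176, 193, 148, 105, 133, 160, 167, 175, 163, 131, 117, 120, 112,
[... 1210 characters left out ...]
, 102, 100, 99, 98, 95, 89, 97, 122, 131, 111, 89, 100, 99, 95, 114, 137, 162, 177, 148, 111, 109, 133, 154, 158, 159, 158, 158]
160 [157, 154, 137, 106, 98, 99, 101, 96, 90, 88, 91, 95, 82, 46, 41, 39, 39, 40, 39, 39, 46, 83, 118, 121, 95, 89, 101, 100, 92, 88, 89, 96, 100, 99, 98, 110, 138, 155, 158, 158, 158, 157]
204 [157, 157, 157, 158, 157, 153, 123, 55, 32, 29, 32, 30, 31, 31, 31, 32, 30, 31, 32, 32, 33, 31, 30, 32, 31, 31, 31, 30, 36, 70, 113, 135, 138, 139, 139, 140, 158, 181, 184, 171, 155, 156]
210 [156, 156, 157, 157, 147, 118, 75, 36, 31, 31, 31, 32, 32, 31, 31, 30, 32, 30, 31, 31, 31, 31, 31, 31, 30, 32, 30, 31, 31, 38, 78, 147, 187, 193, 193, 194, 194, 193, 186, 170, 156, 156]
```

```bash
python3 - <<'E'
from h import *
c=capture("wrist");s=sense();T=s["tcp_pos"];ux=-s["ee_rot"][:2,1]; uy=-s["ee_rot"][:2,0]
def r(n,u,v,z):
    p=onz(c,(u,v),z)[:2]-T[:2];print(n,(p@ux*1e3).round(2),(p@uy*1e3).round(2))
zb=T[2]-.0927
for u in(317.5,328.7):
    r("cheek inner",u,130,.064)
for u in(316.9,324.6): r("ear",u,143,zb+.032)
for u in(316.9,324.6): r("ear",u,160,zb+.032)
for u in(310.6,333.5): r("grip",u,206,zb+.104)
r("cheek end -31",330,152,.064)
r("ear end -51",320,141,zb+.032)
E
```

```text
cheek inner 3.95 -57.56
cheek inner -3.77 -57.56
ear 4.1 -50.86
ear -0.82 -50.86
ear 4.14 -39.93
ear -0.84 -39.93
grip 6.07 -30.14
grip -4.42 -30.14
cheek end -31 -4.76 -42.39
ear end -51 2.12 -52.13
```

Request:
arm_command([
  [0, 0, 0, 0.05, 0.15, 0, 1],
  [0, 0, 0, 0.05, 0.15, 0.3, 1],
  [0, 0, 0, 0.05, 0.15, 0.6, 1],
  [0, 0, 0, 0.05, 0.15, 0.9, 1],
  [0, 0, 0, 0.05, 0.15, 1.2, 1],
  [0, 0, 0, 0.05, 0.15, 1.4, 1],
  [0, 0, 0, 0.05, 0.15, 1.6, 1],
  [0, 0, 0, 0.05, 0.15, 1.6, 1],
])

```text
time_s: 7.45
tcp_pos: [0.5373, -0.017, 0.1281]
ee_rot: [[-0.146, -0.989, -0.001], [-0.989, 0.146, -0.0], [0.0, 0.001, -1.0]]
wrist_force: [0.2, -0.5, -3.6]
gripper_width: 0.134
gripper_force: 30.0
```

Request:
arm_command([
  [0, 0, 0, 0, 0, 0.1, 1],
  [0, 0, 0, 0, 0, 0.2, 1],
  [0, 0, 0, 0, 0, 0.3, 1],
  [0, 0, 0, 0, 0, 0.4, 1],
  [0, 0, 0, 0, 0, 0.5, 1],
  [0, 0, 0, 0, 0, 0.5, 1],
])

```text
time_s: 7.95
tcp_pos: [0.5374, -0.0169, 0.1235]
ee_rot: [[-0.146, -0.989, -0.0], [-0.989, 0.146, -0.0], [0.0, 0.0, -1.0]]
wrist_force: [-0.2, -0.2, -3.2]
gripper_width: 0.131
gripper_force: 30.0
```

Request:
arm_command([
  [0, 0, 0, 0, 0, 0.1, 1],
  [0, 0, 0, 0, 0, 0.2, 1],
  [0, 0, 0, 0, 0, 0.3, 1],
  [0, 0, 0, 0, 0, 0.3, 1],
])

```text
time_s: 8.28
tcp_pos: [0.5374, -0.0169, 0.1205]
ee_rot: [[-0.146, -0.989, -0.0], [-0.989, 0.146, -0.0], [0.0, 0.0, -1.0]]
wrist_force: [0.5, -0.4, -2.8]
gripper_width: 0.134
gripper_force: 30.0
```

```bash
python3 - <<'E'
from h import *
c=capture("wrist");g=cv2.cvtColor(c["pixels"],cv2.COLOR_BGR2GRAY)
for n in(130,150,160,170): print(n,g[n,304:346].tolist())
E
```

```text
130 [174, 183, 176, 145, 131, 128, 133, 176, 210, 189, 130, 92, 116, 140, 151, 158, 162, 159, 152, 138, 124, 121, 113, 147, 205, 209, 170, 145, 144, 149, 178, 197, 181, 165, 159, 149, 148, 157, 172, 235, 247, 247]
150 [174, 179, 175, 152, 134, 130, 138, 177, 208, 186, 131, 107, 107, 94, 106, 105, 102, 101, 99, 96, 90, 79, 88, 151, 205, 201, 160, 143, 145, 154, 184, 196, 173, 161, 150, 149, 158, 159, 160, 161, 160, 160]
160 [99, 100, 99, 95, 90, 92, 110, 125, 122, 109, 90, 100, 100, 53, 40, 40, 39, 40, 40, 40, 43, 65, 82, 89, 102, 99, 91, 92, 116, 145, 173, 180, 157, 134, 110, 132, 156, 159, 160, 159, 159, 159]
170 [99, 100, 100, 95, 91, 90, 92, 99, 104, 99, 84, 95, 97, 51, 40, 41, 40, 41, 40, 39, 42, 56, 76, 91, 102, 100, 92, 89, 91, 93, 98, 102, 100, 99, 111, 137, 156, 160, 160, 159, 160, 159]
```

Request:
arm_command([
  [0, 0, 0, 0, 0, 0.1, 1],
  [0, 0, 0, 0, 0, 0.2, 1],
  [0, 0, 0, 0, 0, 0.2, 1],
  [0, 0, 0, 0, 0, 0.2, 1],
])

```text
time_s: 8.67
tcp_pos: [0.5375, -0.0169, 0.1186]
ee_rot: [[-0.145, -0.989, -0.0], [-0.989, 0.145, -0.0], [0.0, 0.0, -1.0]]
wrist_force: [-0.6, 0.2, -3.9]
gripper_width: 0.134
gripper_force: 30.0
```

Request:
arm_command([
  [0, 0, 0, 0, 0, 0.1, 1],
  [0, 0, 0, 0, 0, 0.15, 1],
  [0, 0, 0, 0, 0, 0.15, 1],
  [0, 0, 0, 0, 0, 0.15, 1],
])

```text
time_s: 9.0
tcp_pos: [0.5376, -0.0169, 0.1173]
ee_rot: [[-0.146, -0.989, 0.0], [-0.989, 0.146, 0.0], [-0.0, -0.0, -1.0]]
wrist_force: [-0.6, -0.6, -2.2]
gripper_width: 0.131
gripper_force: 30.0
```

Request:
arm_command([
  [0, 0, 0, 0, 0, 0.1, 1],
  [0, 0, 0, 0, 0, 0.15, 1],
  [0, 0, 0, 0, 0, 0.15, 1],
  [0, 0, 0, 0, 0, 0.15, 1],
])

```text
time_s: 9.33
tcp_pos: [0.5384, -0.0167, 0.1166]
ee_rot: [[-0.145, -0.989, 0.002], [-0.989, 0.145, 0.0], [-0.001, -0.002, -1.0]]
wrist_force: [-0.2, -0.4, 4.4]
gripper_width: 0.133
gripper_force: 30.0
```

Request:
arm_command([
  [0, 0, 0, 0, 0, 0.1, 1],
  [0, 0, 0, 0, 0, 0.1, 1],
  [0, 0, 0, 0, 0, 0.1, 1],
])

```text
time_s: 9.58
tcp_pos: [0.5388, -0.0168, 0.1162]
ee_rot: [[-0.145, -0.989, 0.003], [-0.989, 0.145, -0.0], [-0.0, -0.003, -1.0]]
wrist_force: [-0.1, 0.0, 6.8]
gripper_width: 0.127
gripper_force: 30.0
```

Request:
arm_command([
  [0, 0, 0, 0, 0, -0.1, 1],
  [0, 0, 0, 0, 0, -0.15, -1],
  [0, 0, 0, 0, 0, -0.15, -1],
  [0, 0, 0, 0, 0, -0.15, -1],
  [0, 0, 0, 0, 0, -0.15, -1],
  [0, 0, 0, 0, 0, -0.15, -1],
  [0, 0, 0, 0, 0, -0.15, -1],
  [0, 0, 0, 0, 0, -0.15, -1],
])

```text
time_s: 10.25
tcp_pos: [0.5375, -0.017, 0.1161]
ee_rot: [[-0.146, -0.989, -0.0], [-0.989, 0.146, -0.0], [0.0, 0.0, -1.0]]
wrist_force: [-1.3, 0.2, -0.2]
gripper_width: 0.578
gripper_force: 0.0
```

Request:
arm_command([
  [0, 0, 0, 0, 0, -0.5, -1],
  [0, 0, 0, 0, 0, -2, -1],
  [0, 0, 0, 0, 0, -5, -1],
  [0, 0, 0, 0, 0, -8, 0.5],
  [0, 0, 0, -3, 0, -10, 1],
  [0, 0, 0, -6, 0, -10, 1],
  [0, 0, 0, -6, 0, -10, 1],
  [0, 0, 0, -6, 0, -10, 1],
])

```text
time_s: 10.92
tcp_pos: [0.5464, 0.0436, 0.2168]
ee_rot: [[-0.143, -0.99, 0.001], [-0.99, 0.143, 0.0], [-0.001, -0.001, -1.0]]
wrist_force: [-0.1, -0.7, -0.6]
gripper_width: 0.603
gripper_force: 0.0
```

Request:
arm_command([
  [0, 0, 0, 0, 0, 0, 1],
  [0, 0, 0, 0, 0, 0, 1],
  [0, 0, 0, 0, 0, 0, 1],
  [0, 0, 0, 0, 0, 0, 1],
])

```text
time_s: 11.25
tcp_pos: [0.5461, 0.0417, 0.2159]
ee_rot: [[-0.146, -0.989, -0.001], [-0.989, 0.146, -0.0], [0.0, 0.001, -1.0]]
wrist_force: [0.8, -0.2, 0.1]
gripper_width: 0.301
gripper_force: 0.0
```

```bash
python3 - <<'E'
from h import *
s=sense();print(s["tcp_pos"],s["ee_rot"].round(4).tolist())
c=capture("wrist");t=capture("scene");w=c["pixels"]
cv2.imwrite("pics/w6.png",w);cv2.imwrite("pics/s6.png",t["pixels"])
a=cv2.resize(w[:300,200:440],None,fx=1.6,fy=1.6);b=cv2.resize(t["pixels"][180:300,290:420],None,fx=3.2,fy=3.2,interpolation=cv2.INTER_CUBIC)
im=np.zeros((480,800,3),np.uint8);im[:480,:384]=a;im[:384,384:800]=b;cv2.imwrite("pics/m6.png",im)
E
```

```text
[0.54610249 0.04169305 0.21592909] [[-0.1465, -0.9892, -0.0007], [-0.9892, 0.1465, -0.0003], [0.0004, 0.0006, -1.0]]
```

View pics/m6.png

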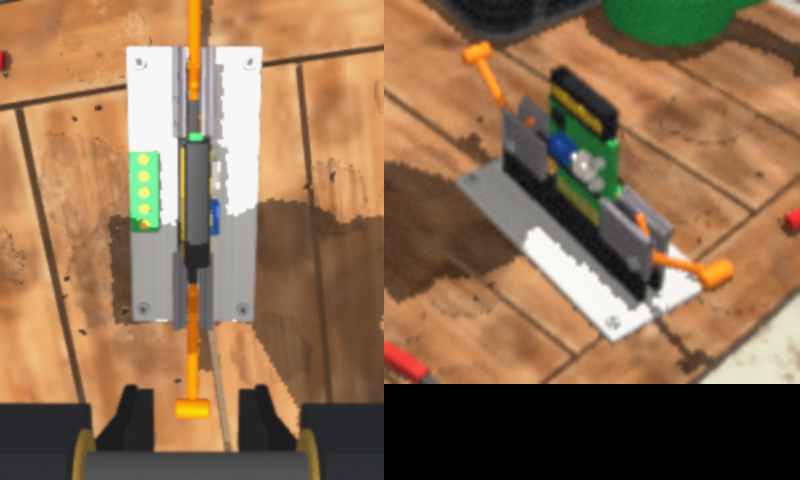

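The board stands upright in the slot on its ears, with both levers out and the left knob at about (192,408) in the view. Next I'll move closed fingers outside the left knob.

Request:
arm_command([
  [0, 0, 0, -3, 0, 0, 1],
  [0, 0, 0, -6, 0, 0, 1],
  [0, 0, 0, -9.5, 0, 0, 1],
  [0, 0, 0, -9.5, 0, 3, 1],
  [0, 0, 0, -9.5, 0, 6, 1],
  [0, 0, 0, -9.5, 0, 9.5, 1],
  [0, 0, 0, -9.5, 0, 12.8, 1],
  [0, 0, 0, -9.5, 0, 13.8, 1],
])

```text
time_s: 12.02
tcp_pos: [0.5568, 0.1349, 0.0731]
ee_rot: [[-0.147, -0.989, -0.009], [-0.989, 0.147, -0.004], [0.005, 0.008, -1.0]]
wrist_force: [-1.1, -0.5, -0.3]
gripper_width: 0.005
gripper_force: 0.0
```

Request:
arm_command([
  [0, 0, 0, 0, 0, 0, 1],
  [0, 0, 0, 0, 0, 0, 1],
  [0, 0, 0, 0, 0, 0, 1],
])

```text
time_s: 12.27
tcp_pos: [0.5619, 0.137, 0.0805]
ee_rot: [[-0.145, -0.989, 0.004], [-0.989, 0.145, 0.001], [-0.002, -0.004, -1.0]]
wrist_force: [-0.2, 0.0, 0.3]
gripper_width: 0.007
gripper_force: 0.0
```

```bash
cat >> h.py <<'E'
F=np.array([.5375,-.0168]);fy=np.array([.1461,.9893]);fx=np.array([.9893,-.1461])
def st():
    s=sense();d=s["tcp_pos"][:2]-F;w=s["wrist_force"]
    print("t %.2f x %.1f y %.1f z %.1f Fy %.1f Fz %.1f w %.2f"%(s["time_s"],d@fx*1e3,d@fy*1e3,s["tcp_pos"][2]*1e3,w[:2]@fy,w[2],s["gripper_width"]))
E
python3 - <<'E'
from h import *
st()
from scipy.optimize import minimize_scalar
c=capture("scene");hsv=cv2.cvtColor(c["pixels"],cv2.COLOR_BGR2HSV);m=cv2.inRange(hsv,(8,180,150),(20,255,255))
for sg,(u0,u1,v0,v1) in((1,(305,330,185,215)),(-1,(380,405,255,275))):
    k=lambda t:F+fy*sg*(.066+.068*np.sin(t))
    th=np.linspace(.6,1.2,7);print([(round(t,2),proj(c,[*k(t),.036+.068*np.cos(t)]).round(1).tolist()) for t in th])
cv2.imwrite("pics/k.png",np.hstack([cv2.resize(c["pixels"][175:225,295:345],None,fx=8,fy=8),cv2.resize(c["pixels"][235:285,365:415],None,fx=8,fy=8)]))
E
```

```text
t 12.27 x 1.6 y 155.7 z 80.5 Fy -0.0 Fz 0.3 w 0.01
[(np.float64(0.6), [321.9, 195.0]), (np.float64(0.7), [320.4, 195.2]), (np.float64(0.8), [319.1, 195.7]), (np.float64(0.9), [318.0, 196.5]), (np.float64(1.0), [317.0, 197.6]), (np.float64(1.1), [316.2, 198.9]), (np.float64(1.2), [315.5, 200.4])]
[(np.float64(0.6), [386.7, 251.3]), (np.float64(0.7), [388.4, 254.6]), (np.float64(0.8), [390.0, 257.9]), (np.float64(0.9), [391.4, 261.3]), (np.float64(1.0), [392.5, 264.6]), (np.float64(1.1), [393.4, 267.9]), (np.float64(1.2), [394.1, 271.0])]
```

View pics/k.png

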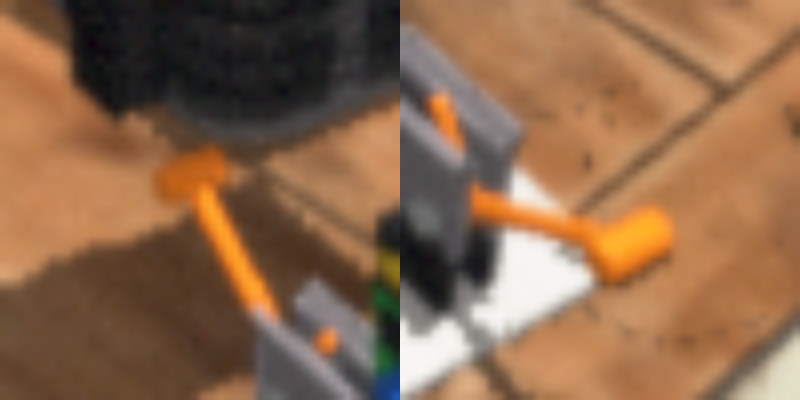

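The left knob is at (319,197) and the right at (394,265), both about 1.0 rad as predicted. I'll push the left one to about 0.5 rad.

Request:
arm_command([
  [0, 0, 0, 0.5, 0, 0, 1],
  [0, 0, 0, 1, 0, 0, 1],
  [0, 0, 0, 1.5, 0, -0.2, 1],
  [0, 0, 0, 2, 0, -1.1, 1],
  [0, 0, 0, 2.5, 0, -1.7, 1],
  [0, 0, 0, 3, 0, -2.1, 1],
  [0, 0, 0, 3.5, 0, -2.5, 1],
  [0, 0, 0, 4, 0, -2.8, 1],
])

```text
time_s: 12.98
tcp_pos: [0.5544, 0.0964, 0.1071]
ee_rot: [[-0.146, -0.989, 0.001], [-0.989, 0.146, 0.0], [-0.001, -0.001, -1.0]]
wrist_force: [-1.0, -0.6, 0.3]
gripper_width: 0.006
gripper_force: 0.0
```

Request:
arm_command([
  [0, 0, 0, 0, 0, 0, 1],
  [0, 0, 0, 0, 0, 0, 1],
])

```text
time_s: 13.15
tcp_pos: [0.5543, 0.0966, 0.1064]
ee_rot: [[-0.146, -0.989, 0.0], [-0.989, 0.146, 0.0], [-0.0, -0.0, -1.0]]
wrist_force: [-0.7, 1.0, -0.2]
gripper_width: 0.006
gripper_force: 0.0
```

```bash
python3 -c "
from h import *
st()"
```

```text
t 13.15 x 0.1 y 114.6 z 106.4 Fy 0.9 Fz -0.2 w 0.01
```

Request:
arm_command([
  [0, 0, 0, -0.5, 0, 0, 1],
  [0, 0, 0, -0.5, 0, -3.5, 1],
  [0, 0, 0, 0, 0, -7, 1],
  [0, 0, 0, 4, 0, -7, 1],
  [0, 0, 0, 8, 0, -7, 1],
  [0, 0, 0, 12, 0, -7, 1],
  [0, 0, 0, 16, 0, -7, 1],
  [0, 0, 0, 20, 0, -7, 1],
])

```text
time_s: 13.82
tcp_pos: [0.5248, -0.102, 0.1761]
ee_rot: [[-0.144, -0.99, -0.0], [-0.99, 0.144, 0.0], [-0.0, 0.0, -1.0]]
wrist_force: [1.5, 0.4, -0.6]
gripper_width: 0.008
gripper_force: 0.0
```

Request:
arm_command([
  [0, 0, 0, 4, 0, 0, 1],
  [0, 0, 0, 7, 0, 0, 1],
  [0, 0, 0, 7, 0, 0, 1],
  [0, 0, 0, 7, 0, 3, 1],
  [0, 0, 0, 7, 0, 6, 1],
  [0, 0, 0, 7, 0, 9, 1],
  [0, 0, 0, 7, 0, 9.8, 1],
  [0, 0, 0, 7, 0, 9.8, 1],
])

```text
time_s: 14.48
tcp_pos: [0.5134, -0.1696, 0.0757]
ee_rot: [[-0.145, -0.989, -0.006], [-0.989, 0.145, 0.0], [0.001, 0.006, -1.0]]
wrist_force: [-0.3, 0.3, 0.8]
gripper_width: 0.003
gripper_force: 0.0
```

```bash
python3 -c "
from h import *
st()"
```

```text
t 14.48 x -1.5 y -154.7 z 75.7 Fy 0.3 Fz 0.8 w 0.00
```

Request:
arm_command([
  [0, 0, 0, -0.5, 0, 0, 1],
  [0, 0, 0, -1, 0, 0, 1],
  [0, 0, 0, -1.5, 0, -0.2, 1],
  [0, 0, 0, -2, 0, -1.1, 1],
  [0, 0, 0, -2.5, 0, -1.7, 1],
  [0, 0, 0, -3, 0, -2.1, 1],
  [0, 0, 0, -3.5, 0, -2.5, 1],
  [0, 0, 0, -4, 0, -2.8, 1],
])

```text
time_s: 15.15
tcp_pos: [0.5212, -0.1301, 0.1073]
ee_rot: [[-0.145, -0.989, 0.002], [-0.989, 0.145, 0.0], [-0.0, -0.001, -1.0]]
wrist_force: [0.0, 0.5, 0.1]
gripper_width: 0.006
gripper_force: 0.0
```

Request:
arm_command([
  [0, 0, 0, -0.3, 0, -0.15, 1],
  [0, 0, 0, -0.6, 0, -0.3, 1],
  [0, 0, 0, -0.6, 0, -0.3, 1],
])

```text
time_s: 15.4
tcp_pos: [0.5219, -0.1243, 0.1094]
ee_rot: [[-0.145, -0.989, 0.0], [-0.989, 0.145, -0.0], [-0.0, -0.0, -1.0]]
wrist_force: [0.3, -0.2, -0.1]
gripper_width: 0.005
gripper_force: 0.0
```

Request:
arm_command([
  [0, 0, 0, -0.3, 0, -0.15, 1],
  [0, 0, 0, -0.6, 0, -0.3, 1],
  [0, 0, 0, -0.6, 0, -0.3, 1],
])

```text
time_s: 15.65
tcp_pos: [0.5228, -0.1185, 0.1123]
ee_rot: [[-0.145, -0.989, 0.0], [-0.989, 0.145, -0.0], [0.0, -0.0, -1.0]]
wrist_force: [0.6, -0.5, -0.0]
gripper_width: 0.005
gripper_force: 0.0
```

```bash
python3 -c "
from h import *
st()"
```

```text
t 15.65 x 0.3 y -102.8 z 112.3 Fy -0.4 Fz -0.0 w 0.00
```

```bash
python3 - <<'E'
from h import *
c=capture("scene")
cv2.imwrite("pics/k2.png",cv2.resize(c["pixels"][170:290,290:410],None,fx=5,fy=5,interpolation=cv2.INTER_CUBIC))
E
```

```text
(no output)
```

View pics/k2.png

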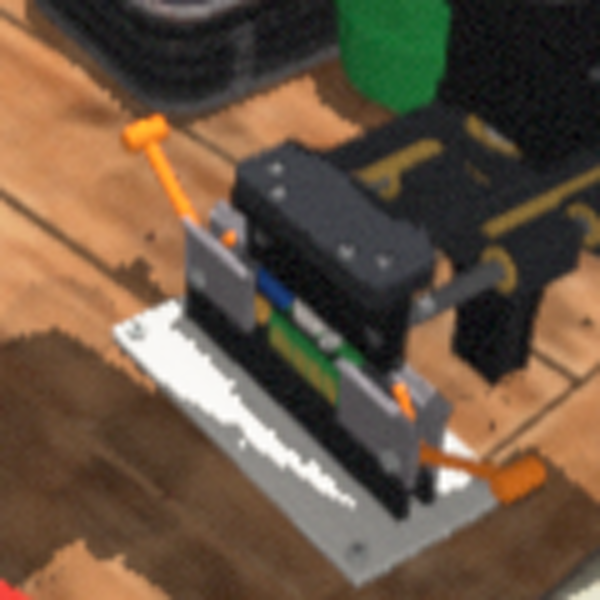

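The levers have not moved: the left knob is still at (319,197) and the right at (394,265). The fingertip rose too early and passed over both knobs. I'll go back out and push lower and flat.

Request:
arm_command([
  [0, 0, 0, 0, 0, -1.5, 1],
  [0, 0, 0, 2.5, 0, -1.5, 1],
  [0, 0, 0, 5.2, 0, -1.5, 1],
  [0, 0, 0, 5.2, 0, -1.5, 1],
  [0, 0, 0, 5.2, 0, 1, 1],
  [0, 0, 0, 5.2, 0, 3.4, 1],
  [0, 0, 0, 5.2, 0, 3.4, 1],
  [0, 0, 0, 5.2, 0, 3.4, 1],
])

```text
time_s: 16.37
tcp_pos: [0.5142, -0.1703, 0.0773]
ee_rot: [[-0.145, -0.989, -0.003], [-0.989, 0.145, -0.0], [0.001, 0.003, -1.0]]
wrist_force: [0.5, -0.4, 0.1]
gripper_width: 0.002
gripper_force: 0.0
```

Request:
arm_command([
  [0, 0, 0, -0.5, 0, 0, 1],
  [0, 0, 0, -1, 0, 0, 1],
  [0, 0, 0, -1.4, 0, 0, 1],
  [0, 0, 0, -1.8, 0, 0, 1],
  [0, 0, 0, -2.2, 0, 0, 1],
  [0, 0, 0, -2.6, 0, 0, 1],
  [0, 0, 0, -3, 0, 0, 1],
  [0, 0, 0, -3, 0, 0, 1],
])

```text
time_s: 17.03
tcp_pos: [0.5196, -0.1399, 0.0783]
ee_rot: [[-0.145, -0.989, 0.0], [-0.989, 0.145, 0.0], [-0.0, -0.0, -1.0]]
wrist_force: [0.2, -0.2, 0.0]
gripper_width: 0.007
gripper_force: 0.0
```

```bash
cat >> h.py <<'E'
def knobs():
    c=capture("scene");p=c["pixels"];m=cv2.inRange(cv2.cvtColor(p,cv2.COLOR_BGR2HSV),(6,170,90),(20,255,255))
    m[:180]=0;m[280:]=0;m[:,:300]=0;m[:,415:]=0
    n,_,S,C=cv2.connectedComponentsWithStats(m)
    for i in range(1,n):
        if S[i,4]>6: print("orange",S[i].tolist(),C[i].round(1))
E
python3 -c "
from h import *
st();knobs()"
```

```text
t 17.03 x 0.3 y -124.4 z 78.3 Fy -0.2 Fz 0.0 w 0.01
orange [314, 193, 16, 21, 110] [320.9 200.9]
orange [378, 261, 21, 10, 65] [389.8 265.3]
```

```bash
python3 - <<'E'
from h import *
s=sense();T=s["tcp_pos"]
c=capture("scene");print("tip in scene",proj(c,[T[0],T[1],T[2]-.019]),proj(c,[T[0],T[1],T[2]+.05]))
p=c["pixels"];print("cols row 255-275 at tip: "); 
for v in range(245,275,3): print(v,[tuple(int(k) for k in p[v,u]) for u in range(384,404,3)])
for n in("top","wrist"):
    w=capture(n);m=cv2.inRange(cv2.cvtColor(w["pixels"],cv2.COLOR_BGR2HSV),(6,170,90),(20,255,255))
    if n=="top": print("tip top",proj(w,[T[0],T[1],T[2]-.019]))
    else: print("tip wrist",proj(w,[T[0],T[1],T[2]-.019]))
    N,_,S,C=cv2.connectedComponentsWithStats(m)
    for i in range(1,N):
        if S[i,4]>15:print(n,S[i].tolist(),C[i].round(1))
E
```

```text
tip in scene [392.35387088 269.88272807] [396.54227102 243.73700014]
cols row 255-275 at tip: 
245 [(72, 78, 95), (22, 31, 44), (27, 27, 29), (48, 64, 73), (61, 74, 81), (41, 68, 85), (40, 37, 35)]
248 [(53, 68, 98), (43, 55, 71), (61, 62, 62), (69, 68, 69), (67, 70, 77), (49, 97, 122), (38, 34, 35)]
251 [(62, 64, 70), (74, 71, 73), (69, 70, 71), (44, 40, 41), (29, 34, 35), (33, 35, 37), (30, 26, 28)]
254 [(103, 103, 105), (52, 51, 55), (20, 19, 22), (23, 22, 20), (20, 21, 22), (30, 28, 29), (35, 46, 63)]
257 [(77, 119, 179), (26, 33, 47), (21, 25, 22), (19, 18, 19), (27, 27, 29), (32, 31, 32), (40, 60, 92)]
260 [(170, 194, 221), (32, 40, 52), (19, 20, 20), (14, 13, 10), (20, 21, 20), (31, 29, 26), (63, 96, 140)]
263 [(30, 87, 163), (32, 83, 156), (12, 41, 76), (25, 20, 20), (24, 24, 28), (27, 40, 58), (81, 123, 181)]
266 [(192, 199, 205), (129, 146, 174), (27, 95, 182), (19, 54, 102), (27, 65, 124), (45, 84, 132), (43, 67, 94)]
269 [(243, 245, 247), (237, 242, 244), (33, 87, 164), (28, 74, 135), (42, 64, 92), (43, 67, 96), (45, 69, 96)]
272 [(226, 232, 232), (116, 132, 158), (93, 137, 189), (66, 97, 134), (47, 69, 96), (46, 67, 93), (34, 57, 84)]
tip top [403.90675695 203.3934802 ]
top [202, 0, 87, 18, 395] [245.5   8.8]
top [296, 0, 5, 6, 17] [298.4   2.8]
top [305, 196, 13, 9, 64] [309.4 200.9]
top [381, 203, 15, 4, 35] [389.4 204.3]
top [135, 295, 3, 14, 19] [135.8 300.5]
top [139, 295, 6, 20, 31] [142.6 307.3]
tip wrist [323.28499824 242.85767176]
wrist [468, 100, 15, 15, 107] [474.8 105. ]
wrist [29, 224, 8, 5, 31] [ 32.3 225.8]
wrist [313, 242, 19, 2, 20] [322. 242.]
wrist [322, 246, 1, 16, 16] [322.  253.5]
wrist [316, 315, 10, 33, 133] [321.3 337. ]
```

```bash
python3 - <<'E'
from h import *
w=capture("wrist")
for z in(.06,.066,.072):
    for v in (241.5,):
        d=onz(w,(322,v),z)[:2]-F;print(z,d@fx*1e3,d@fy*1e3)
p=w["pixels"]
for v in range(225,262,2): print(v,[tuple(int(k) for k in p[v,u]) for u in (300,306,312,316,320,322,326,330,334,340,346)])
for sgn,uv in((1,(309.4,0)),):pass
import cv2
a=cv2.imread("pics/w6.png");m=cv2.inRange(cv2.cvtColor(a,cv2.COLOR_BGR2HSV),(6,170,90),(20,255,255))
N,_,S,C=cv2.connectedComponentsWithStats(m)
print([S[i].tolist() for i in range(1,N) if S[i,4]>20])
E
```

```text
0.06 0.9341271533203588 -125.89857477861958
0.066 0.9390484739431901 -128.34318274773693
0.072 0.9439697945660241 -130.78779071685435
225 [(44, 65, 92), (51, 73, 99), (52, 74, 98), (52, 73, 98), (51, 73, 97), (52, 73, 99), (54, 76, 102), (54, 76, 102), (52, 75, 101), (50, 71, 98), (47, 67, 95)]
227 [(44, 64, 91), (53, 74, 99), (51, 73, 97), (51, 72, 97), (50, 72, 97), (51, 72, 98), (53, 75, 100), (51, 73, 99), (50, 72, 98), (47, 69, 97), (46, 67, 94)]
229 [(44, 64, 91), (52, 73, 99), (51, 72, 97), (48, 70, 94), (47, 67, 92), (47, 67, 93), (48, 69, 94), (49, 70, 95), (48, 69, 95), (45, 66, 96), (42, 65, 92)]
231 [(45, 65, 92), (52, 73, 100), (49, 72, 97), (47, 66, 92), (43, 62, 86), (43, 61, 86), (44, 63, 87), (44, 64, 89), (47, 68, 93), (46, 68, 96), (45, 66, 93)]
233 [(46, 67, 95), (52, 74, 101), (50, 72, 97), (44, 65, 91), (40, 58, 82), (41, 58, 82), (43, 61, 84), (45, 64, 87), (46, 66, 91), (48, 69, 95), (44, 66, 93)]
235 [(47, 69, 97), (53, 74, 102), (51, 73, 100), (47, 68, 95), (43, 63, 88), (42, 61, 85), (44, 63, 87), (45, 65, 88), (47, 66, 89), (49, 70, 95), (45, 66, 92)]
237 
[... 1422 characters left out ...]
, (37, 34, 35)]
255 [(35, 33, 33), (21, 20, 22), (31, 28, 29), (31, 30, 31), (29, 32, 39), (27, 59, 100), (30, 28, 29), (30, 28, 30), (24, 23, 23), (27, 26, 26), (35, 33, 32)]
257 [(35, 34, 33), (24, 22, 25), (29, 28, 28), (33, 30, 31), (30, 32, 39), (25, 59, 99), (32, 30, 31), (32, 31, 31), (23, 23, 23), (27, 25, 26), (34, 32, 31)]
259 [(36, 33, 33), (19, 18, 19), (31, 30, 30), (31, 29, 30), (30, 31, 37), (24, 57, 97), (31, 30, 30), (30, 30, 31), (24, 23, 23), (25, 25, 24), (36, 34, 33)]
261 [(34, 32, 31), (22, 22, 24), (31, 29, 30), (29, 28, 28), (30, 31, 37), (25, 54, 93), (31, 30, 30), (31, 29, 30), (24, 24, 23), (27, 26, 27), (35, 33, 32)]
[[317, 0, 9, 63, 463], [309, 177, 22, 85, 592]]
```

Request:
arm_command([
  [0, 0, 0, 1, 0, 0, 1],
  [0, 0, 0, 2, 0, 0, 1],
  [0, 0, 0, 3.2, 0, 0, 1],
  [0, 0, 0, 3.2, 0, 0, 1],
  [0, 0, 0, 3.2, 0, 0.6, 1],
  [0, 0, 0, 3.2, 0, 1.2, 1],
  [0, 0, 0, 3.2, 0, 1.8, 1],
  [0, 0, 0, 3.2, 0, 1.8, 1],
])

```text
time_s: 17.95
tcp_pos: [0.5135, -0.172, 0.0584]
ee_rot: [[-0.146, -0.989, -0.003], [-0.989, 0.146, 0.001], [0.0, 0.003, -1.0]]
wrist_force: [-0.2, 0.6, -0.6]
gripper_width: 0.008
gripper_force: 0.0
```

Request:
arm_command([
  [0, 0, 0, -0.5, 0, 0, 1],
  [0, 0, 0, -0.9, 0, 0, 1],
  [0, 0, 0, -1.2, 0, 0, 1],
  [0, 0, 0, -1.5, 0, 0, 1],
  [0, 0, 0, -1.5, 0, 0, 1],
])

```text
time_s: 18.37
tcp_pos: [0.5173, -0.157, 0.0607]
ee_rot: [[-0.144, -0.99, 0.001], [-0.99, 0.144, -0.001], [0.0, -0.001, -1.0]]
wrist_force: [-0.7, -0.7, 0.5]
gripper_width: 0.006
gripper_force: 0.2
```

Request:
arm_command([
  [0, 0, 0, -0.3, 0, 0, 1],
  [0, 0, 0, -0.6, 0, 0, 1],
  [0, 0, 0, -0.9, 0, 0, 1],
  [0, 0, 0, -1.2, 0, 0, 1],
  [0, 0, 0, -1.5, 0, 0, 1],
])

```text
time_s: 18.78
tcp_pos: [0.5192, -0.1429, 0.0606]
ee_rot: [[-0.146, -0.989, 0.0], [-0.989, 0.146, -0.0], [0.0, -0.001, -1.0]]
wrist_force: [-0.1, -4.1, 2.0]
gripper_width: 0.001
gripper_force: 1.7
```

```bash
python3 -c "
from h import *
st();knobs()"
```

```text
t 18.78 x 0.3 y -127.4 z 60.6 Fy -4.1 Fz 2.0 w 0.00
orange [314, 193, 16, 21, 110] [320.8 200.8]
orange [385, 253, 2, 5, 9] [385.6 255.2]
```

Request:
arm_command([
  [0, 0, 0, -0.2, 0, -0.5, 1],
  [0, 0, 0, -0.4, 0, -1, 1],
  [0, 0, 0, -0.6, 0, -1.3, 1],
  [0, 0, 0, -0.8, 0, -1.6, 1],
  [0, 0, 0, -1, 0, -1.9, 1],
  [0, 0, 0, -1.2, 0, -2.2, 1],
  [0, 0, 0, -1.35, 0, -2.5, 1],
  [0, 0, 0, -1.35, 0, -2.5, 1],
])

```text
time_s: 19.5
tcp_pos: [0.5203, -0.1296, 0.0855]
ee_rot: [[-0.145, -0.989, -0.002], [-0.989, 0.145, -0.001], [0.001, 0.002, -1.0]]
wrist_force: [-1.6, -4.7, 0.2]
gripper_width: 0.004
gripper_force: 2.5
```

```bash
python3 -c "
from h import *
st();knobs()"
```

```text
t 19.50 x -0.5 y -114.1 z 85.5 Fy -4.9 Fz 0.2 w 0.00
orange [314, 193, 16, 21, 111] [320.9 200.8]
orange [374, 248, 9, 12, 36] [378.3 253. ]
```

Request:
arm_command([
  [0, 0, 0, 0.6, 0, 0, 1],
  [0, 0, 0, 1, 0, -3.5, 1],
  [0, 0, 0, 0.5, 0, -7.5, 1],
  [0, 0, 0, -3, 0, -9, 1],
  [0, 0, 0, -7, 0, -9, 1],
  [0, 0, 0, -11, 0, -9, 1],
  [0, 0, 0, -15, 0, -9, 1],
  [0, 0, 0, -19, 0, -9, 1],
])

```text
time_s: 20.22
tcp_pos: [0.549, 0.0611, 0.176]
ee_rot: [[-0.146, -0.989, 0.002], [-0.989, 0.146, 0.002], [-0.002, -0.002, -1.0]]
wrist_force: [0.9, -0.6, 0.7]
gripper_width: 0.004
gripper_force: 0.0
```

Request:
arm_command([
  [0, 0, 0, -4, 0, 0, 1],
  [0, 0, 0, -7.9, 0, 0, 1],
  [0, 0, 0, -7.9, 0, 0, 1],
  [0, 0, 0, -7.9, 0, 3.5, 1],
  [0, 0, 0, -7.9, 0, 7, 1],
  [0, 0, 0, -7.9, 0, 10, 1],
  [0, 0, 0, -7.9, 0, 11.4, 1],
  [0, 0, 0, -7.9, 0, 11.4, 1],
])

```text
time_s: 20.88
tcp_pos: [0.5577, 0.136, 0.0574]
ee_rot: [[-0.146, -0.989, -0.007], [-0.989, 0.146, -0.003], [0.004, 0.007, -1.0]]
wrist_force: [-0.4, -1.2, -0.5]
gripper_width: 0.005
gripper_force: 0.0
```

```bash
python3 -c "
from h import *
st();knobs()"
```

```text
t 20.88 x -2.3 y 154.1 z 57.4 Fy -1.2 Fz -0.5 w 0.00
orange [314, 193, 16, 21, 117] [321.3 201.7]
orange [374, 244, 18, 17, 100] [383.4 249.9]
```

Request:
arm_command([
  [0, 0, 0, 0.5, 0, 0, 1],
  [0, 0, 0, 1, 0, 0, 1],
  [0, 0, 0, 1.4, 0, 0, 1],
  [0, 0, 0, 1.7, 0, 0, 1],
  [0, 0, 0, 2, 0, 0, 1],
  [0, 0, 0, 2.3, 0, 0, 1],
  [0, 0, 0, 2.7, 0, 0, 1],
  [0, 0, 0, 2.7, 0, 0, 1],
])

```text
time_s: 21.6
tcp_pos: [0.5572, 0.1104, 0.0621]
ee_rot: [[-0.145, -0.989, 0.003], [-0.989, 0.145, 0.001], [-0.002, -0.002, -1.0]]
wrist_force: [1.4, 2.7, 1.1]
gripper_width: -0.002
gripper_force: 1.4
```

Request:
arm_command([
  [0, 0, 0, 0.2, 0, -0.5, 1],
  [0, 0, 0, 0.4, 0, -1, 1],
  [0, 0, 0, 0.6, 0, -1.3, 1],
  [0, 0, 0, 0.8, 0, -1.6, 1],
  [0, 0, 0, 1, 0, -1.9, 1],
  [0, 0, 0, 1.2, 0, -2.2, 1],
  [0, 0, 0, 1.35, 0, -2.5, 1],
  [0, 0, 0, 1.35, 0, -2.5, 1],
])

```text
time_s: 22.27
tcp_pos: [0.5546, 0.0969, 0.0869]
ee_rot: [[-0.146, -0.989, 0.001], [-0.989, 0.146, 0.001], [-0.001, -0.001, -1.0]]
wrist_force: [0.3, 3.9, 0.3]
gripper_width: 0.003
gripper_force: 2.2
```

```bash
python3 -c "
from h import *
st();knobs()"
```

```text
t 22.27 x 0.3 y 115.0 z 86.9 Fy 3.9 Fz 0.3 w 0.00
orange [320, 192, 12, 24, 109] [325.9 200.7]
orange [374, 245, 19, 16, 102] [384.1 251. ]
```

Request:
arm_command([
  [0, 0, 0, 0.2, 0, -0.1, 1],
  [0, 0, 0, 0.4, 0, -0.2, 1],
  [0, 0, 0, 0.6, 0, -0.3, 1],
  [0, 0, 0, 0.8, 0, -0.4, 1],
])

```text
time_s: 22.65
tcp_pos: [0.5536, 0.0901, 0.0908]
ee_rot: [[-0.145, -0.989, 0.002], [-0.989, 0.145, 0.002], [-0.002, -0.001, -1.0]]
wrist_force: [-2.0, 8.3, 0.2]
gripper_width: 0.009
gripper_force: 4.2
```

Request:
arm_command([
  [0, 0, 0, 0.2, 0, -0.1, 1],
  [0, 0, 0, 0.4, 0, -0.2, 1],
  [0, 0, 0, 0.6, 0, -0.2, 1],
  [0, 0, 0, 0.8, 0, -0.3, 1],
])

```text
time_s: 22.98
tcp_pos: [0.5528, 0.0824, 0.0939]
ee_rot: [[-0.145, -0.989, 0.002], [-0.989, 0.145, 0.002], [-0.002, -0.002, -1.0]]
wrist_force: [-0.7, 8.3, 1.4]
gripper_width: 0.004
gripper_force: 3.6
```

```bash
python3 -c "
from h import *
st();knobs()"
```

```text
t 22.98 x 0.6 y 100.3 z 93.9 Fy 8.1 Fz 1.4 w 0.00
orange [323, 192, 11, 25, 107] [328.9 201.2]
orange [374, 246, 19, 14, 100] [384.6 252. ]
```

Request:
arm_command([
  [0, 0, 0, -0.6, 0, 0, 1],
  [0, 0, 0, -1, 0, -3.5, 1],
  [0, 0, 0, -0.5, 0, -7.5, 1],
  [0, 0, 0, 3, 0, -8, 1],
  [0, 0, 0, 7, 0, -8, 1],
  [0, 0, 0, 11, 0, -8, 1],
  [0, 0, 0, 15, 0, -8, 1],
  [0, 0, 0, 19, 0, -8, 1],
])

```text
time_s: 23.7
tcp_pos: [0.5225, -0.1093, 0.1731]
ee_rot: [[-0.145, -0.989, -0.003], [-0.989, 0.145, -0.001], [0.002, 0.003, -1.0]]
wrist_force: [0.8, 0.9, -1.2]
gripper_width: 0.003
gripper_force: 0.0
```

Request:
arm_command([
  [0, 0, 0, 4, 0, 0, 1],
  [0, 0, 0, 5, 0, 0, 1],
  [0, 0, 0, 5, 0, 0, 1],
  [0, 0, 0, 5, 0, 3.5, 1],
  [0, 0, 0, 5, 0, 7, 1],
  [0, 0, 0, 5, 0, 9.4, 1],
  [0, 0, 0, 5, 0, 9.4, 1],
  [0, 0, 0, 5, 0, 9.4, 1],
])

```text
time_s: 24.37
tcp_pos: [0.5163, -0.156, 0.0784]
ee_rot: [[-0.144, -0.99, -0.004], [-0.99, 0.144, -0.001], [0.001, 0.004, -1.0]]
wrist_force: [0.6, -0.1, 0.6]
gripper_width: 0.006
gripper_force: 0.0
```

Request:
arm_command([
  [0, 0, 0, -0.4, 0, 0, 1],
  [0, 0, 0, -0.8, 0, 0, 1],
  [0, 0, 0, -1.2, 0, -0.1, 1],
  [0, 0, 0, -1.5, 0, -0.3, 1],
  [0, 0, 0, -1.8, 0, -0.5, 1],
  [0, 0, 0, -2.1, 0, -0.7, 1],
  [0, 0, 0, -2.4, 0, -0.8, 1],
])

```text
time_s: 24.95
tcp_pos: [0.5209, -0.1335, 0.0883]
ee_rot: [[-0.145, -0.99, 0.001], [-0.99, 0.145, -0.002], [0.002, -0.001, -1.0]]
wrist_force: [-0.7, -8.5, 2.3]
gripper_width: 0.001
gripper_force: 4.3
```

```bash
python3 -c "
from h import *
st();knobs()"
```

```text
t 24.95 x 0.6 y -117.9 z 88.3 Fy -8.5 Fz 2.3 w 0.00
orange [323, 192, 10, 25, 117] [328.4 200.8]
orange [376, 248, 9, 10, 38] [380.7 252.7]
```

Request:
arm_command([
  [0, 0, 0, -0.2, 0, -0.1, 1],
  [0, 0, 0, -0.4, 0, -0.2, 1],
  [0, 0, 0, -0.6, 0, -0.2, 1],
  [0, 0, 0, -0.8, 0, -0.3, 1],
])

```text
time_s: 25.33
tcp_pos: [0.5219, -0.1265, 0.0915]
ee_rot: [[-0.145, -0.989, 0.0], [-0.989, 0.145, -0.003], [0.003, -0.001, -1.0]]
wrist_force: [-1.5, -7.6, 3.2]
gripper_width: 0.009
gripper_force: 4.0
```

Request:
arm_command([
  [0, 0, 0, -0.2, 0, -0.1, 1],
  [0, 0, 0, -0.4, 0, -0.2, 1],
  [0, 0, 0, -0.6, 0, -0.2, 1],
  [0, 0, 0, -0.8, 0, -0.2, 1],
])

```text
time_s: 25.67
tcp_pos: [0.5229, -0.1187, 0.0936]
ee_rot: [[-0.145, -0.989, 0.0], [-0.989, 0.145, -0.003], [0.003, -0.001, -1.0]]
wrist_force: [-0.3, -8.7, 4.2]
gripper_width: 0.001
gripper_force: 4.4
```

Request:
arm_command([
  [0, 0, 0, -0.2, 0, 0, 1],
  [0, 0, 0, -0.4, 0, -0.1, 1],
  [0, 0, 0, -0.6, 0, -0.1, 1],
  [0, 0, 0, -0.8, 0, -0.1, 1],
])

```text
time_s: 26.0
tcp_pos: [0.524, -0.1106, 0.0945]
ee_rot: [[-0.145, -0.989, 0.0], [-0.989, 0.145, -0.003], [0.003, -0.0, -1.0]]
wrist_force: [-0.0, -7.9, 3.4]
gripper_width: 0.003
gripper_force: 3.7
```

```bash
python3 -c "
from h import *
st();knobs()"
```

```text
t 26.00 x 0.4 y -94.8 z 94.5 Fy -7.9 Fz 3.4 w 0.00
orange [322, 192, 11, 25, 119] [327.6 201. ]
orange [373, 237, 5, 18, 55] [374.8 245.5]
```

Request:
arm_command([
  [0, 0, 0, -0.15, 0, 0, 1],
  [0, 0, 0, -0.3, 0, 0, 1],
  [0, 0, 0, -0.45, 0, -0.1, 1],
])

```text
time_s: 26.3
tcp_pos: [0.5245, -0.1059, 0.0949]
ee_rot: [[-0.146, -0.989, -0.0], [-0.989, 0.146, -0.002], [0.002, -0.0, -1.0]]
wrist_force: [0.3, -6.2, -2.2]
gripper_width: 0.007
gripper_force: 3.1
```

Request:
arm_command([
  [0, 0, 0, 0.6, 0, 0, 1],
  [0, 0, 0, 1.2, 0, -3.5, 1],
  [0, 0, 0, 0, 0, -7.5, 1],
  [0, 0, 0, -4, 0, -7.5, 1],
  [0, 0, 0, -8, 0, -7.5, 1],
  [0, 0, 0, -12, 0, -7.5, 1],
  [0, 0, 0, -16, 0, -7.5, 1],
  [0, 0, 0, -20, 0, -7.5, 1],
])

```text
time_s: 26.97
tcp_pos: [0.5537, 0.0953, 0.1697]
ee_rot: [[-0.146, -0.989, 0.001], [-0.989, 0.146, 0.001], [-0.001, -0.0, -1.0]]
wrist_force: [1.4, -1.3, -0.5]
gripper_width: 0.005
gripper_force: 0.0
```

```bash
python3 -c "
from h import *
st();knobs()
c=capture('scene')
for sg in(1,-1): print(sg,[(t,proj(c,[*(F+fy*sg*(.066+.068*np.sin(t))),.036+.068*np.cos(t)]).round(1).tolist()) for t in(0,.1,.2,.3,.4,.5)])"
```

```text
t 26.97 x -0.4 y 113.3 z 169.7 Fy -1.1 Fz -0.5 w 0.01
orange [322, 192, 11, 25, 112] [327.6 201.2]
orange [372, 233, 11, 22, 103] [375.9 241. ]
1 [(0, [332.4, 199.7]), (0.1, [330.5, 198.2]), (0.2, [328.6, 197.0]), (0.3, [326.8, 196.0]), (0.4, [325.1, 195.4]), (0.5, [323.4, 195.0])]
-1 [(0, [373.6, 235.1]), (0.1, [376.0, 237.2]), (0.2, [378.3, 239.6]), (0.3, [380.5, 242.3]), (0.4, [382.7, 245.1]), (0.5, [384.8, 248.2])]
```

Request:
arm_command([
  [0, 0, 0, -0.6, 0, 0, 1],
  [0, 0, 0, -0.6, 0, 3, 1],
  [0, 0, 0, -0.6, 0, 6, 1],
  [0, 0, 0, -0.6, 0, 7.8, 1],
  [0, 0, 0, -0.6, 0, 7.8, 1],
  [0, 0, 0, 0, 0, 7.8, 1],
  [0, 0, 0, 0.4, 0, 7.6, 1],
  [0, 0, 0, 0.8, 0, 7.6, 1],
])

```text
time_s: 27.73
tcp_pos: [0.5543, 0.0861, 0.0954]
ee_rot: [[-0.146, -0.989, 0.005], [-0.989, 0.146, 0.003], [-0.004, -0.004, -1.0]]
wrist_force: [-0.0, 5.8, 2.5]
gripper_width: 0.007
gripper_force: 2.9
```

Request:
arm_command([
  [0, 0, 0, 0.2, 0, 0, 1],
  [0, 0, 0, 0.4, 0, 0, 1],
  [0, 0, 0, 0.6, 0, 0, 1],
  [0, 0, 0, 0.8, 0, -0.1, 1],
  [0, 0, 0, 1, 0, -0.2, 1],
])

```text
time_s: 28.15
tcp_pos: [0.5534, 0.0765, 0.0973]
ee_rot: [[-0.145, -0.989, 0.006], [-0.989, 0.145, 0.003], [-0.004, -0.006, -1.0]]
wrist_force: [2.3, 4.4, -0.9]
gripper_width: 0.0
gripper_force: 2.1
```

Request:
arm_command([
  [0, 0, 0, 0.15, 0, 0, 1],
  [0, 0, 0, 0.3, 0, 0, 1],
  [0, 0, 0, 0.45, 0, 0, 1],
  [0, 0, 0, 0.6, 0, -0.1, 1],
])

```text
time_s: 28.48
tcp_pos: [0.5506, 0.0697, 0.0963]
ee_rot: [[-0.145, -0.989, 0.001], [-0.989, 0.145, 0.0], [-0.001, -0.001, -1.0]]
wrist_force: [2.5, 4.2, -1.2]
gripper_width: 0.006
gripper_force: 2.2
```

```bash
python3 -c "
from h import *
st();knobs()"
```

```text
t 28.48 x 0.3 y 87.5 z 96.3 Fy 4.5 Fz -1.2 w 0.01
orange [327, 195, 10, 23, 105] [331.8 203. ]
orange [372, 234, 11, 21, 97] [376.3 241.2]
```

Request:
arm_command([
  [0, 0, 0, 0.1, 0, 0, 1],
  [0, 0, 0, 0.2, 0, 0, 1],
  [0, 0, 0, 0.2, 0, 0, 1],
])

```text
time_s: 28.78
tcp_pos: [0.5502, 0.0677, 0.0964]
ee_rot: [[-0.145, -0.989, 0.0], [-0.989, 0.145, 0.0], [-0.0, -0.0, -1.0]]
wrist_force: [1.5, 3.8, 1.6]
gripper_width: -0.001
gripper_force: 2.4
```

Request:
arm_command([
  [0, 0, 0, 0.1, 0, 0, 1],
  [0, 0, 0, 0.2, 0, 0, 1],
  [0, 0, 0, 0.2, 0, 0, 1],
])

```text
time_s: 29.03
tcp_pos: [0.5501, 0.0664, 0.0966]
ee_rot: [[-0.145, -0.989, 0.001], [-0.989, 0.145, 0.001], [-0.001, -0.001, -1.0]]
wrist_force: [1.2, 7.4, 1.9]
gripper_width: 0.005
gripper_force: 3.5
```

```bash
python3 -c "
from h import *
st();knobs()"
```

```text
t 29.03 x 0.3 y 84.2 z 96.6 Fy 7.4 Fz 1.9 w 0.01
orange [328, 195, 10, 23, 109] [332.4 203.9]
orange [372, 234, 12, 21, 96] [376.5 241.6]
```

Request:
arm_command([
  [0, 0, 0, 0.1, 0, 0, 1],
  [0, 0, 0, 0.1, 0, 0, 1],
])

```text
time_s: 29.25
tcp_pos: [0.5501, 0.0658, 0.0966]
ee_rot: [[-0.145, -0.989, 0.001], [-0.989, 0.145, 0.002], [-0.002, -0.001, -1.0]]
wrist_force: [0.4, 7.7, 2.8]
gripper_width: 0.01
gripper_force: 4.0
```

Request:
arm_command([
  [0, 0, 0, 0.1, 0, 0, 1],
  [0, 0, 0, 0.1, 0, 0, 1],
])

```text
time_s: 29.42
tcp_pos: [0.55, 0.0652, 0.0967]
ee_rot: [[-0.145, -0.989, 0.002], [-0.989, 0.145, 0.002], [-0.003, -0.001, -1.0]]
wrist_force: [0.3, 9.3, 4.5]
gripper_width: 0.005
gripper_force: 4.6
```

```bash
python3 -c "
from h import *
st();knobs()"
```

```text
t 29.42 x 0.4 y 82.9 z 96.7 Fy 9.3 Fz 4.5 w 0.01
orange [328, 196, 10, 22, 102] [332.7 203.7]
orange [373, 234, 11, 21, 97] [376.6 241.5]
```

Request:
arm_command([
  [0, 0, 0, -0.6, 0, 0, 1],
  [0, 0, 0, -1, 0, -3.5, 1],
  [0, 0, 0, -0.5, 0, -7.3, 1],
  [0, 0, 0, 3, 0, -7.3, 1],
  [0, 0, 0, 7, 0, -7.3, 1],
  [0, 0, 0, 11, 0, -7.3, 1],
  [0, 0, 0, 15, 0, -7.3, 1],
  [0, 0, 0, 18.9, 0, -7.3, 1],
])

```text
time_s: 30.13
tcp_pos: [0.5187, -0.1257, 0.1682]
ee_rot: [[-0.146, -0.989, -0.006], [-0.989, 0.146, -0.001], [0.002, 0.006, -1.0]]
wrist_force: [-0.1, 0.5, -0.9]
gripper_width: 0.007
gripper_force: 0.0
```

Request:
arm_command([
  [0, 0, 0, 0.5, 0, 0, 1],
  [0, 0, 0, 0.5, 0, 0, 1],
  [0, 0, 0, 0.5, 0, 3.5, 1],
  [0, 0, 0, 0.5, 0, 6.5, 1],
  [0, 0, 0, 0.5, 0, 7.3, 1],
  [0, 0, 0, 0.5, 0, 7.3, 1],
  [0, 0, 0, 0.5, 0, 7.3, 1],
])

```text
time_s: 30.72
tcp_pos: [0.5214, -0.1279, 0.0965]
ee_rot: [[-0.144, -0.99, -0.001], [-0.99, 0.144, -0.001], [0.001, 0.001, -1.0]]
wrist_force: [-0.2, -0.1, 0.3]
gripper_width: 0.003
gripper_force: 0.0
```

```bash
python3 -c "
from h import *
st();knobs()"
```

```text
t 30.72 x 0.3 y -112.2 z 96.5 Fy -0.1 Fz 0.3 w 0.00
orange [328, 195, 10, 22, 105] [332.3 202.9]
orange [380, 235, 3, 3, 7] [380.9 235.7]
orange [374, 246, 4, 9, 17] [374.9 249.1]
```

Push right toward home.

Request:
arm_command([
  [0, 0, 0, -0.4, 0, 0, 1],
  [0, 0, 0, -0.8, 0, 0, 1],
  [0, 0, 0, -1.2, 0, 0, 1],
  [0, 0, 0, -1.5, 0, 0, 1],
  [0, 0, 0, -1.8, 0, 0, 1],
  [0, 0, 0, -2, 0, 0, 1],
  [0, 0, 0, -2.2, 0, 0, 1],
])

```text
time_s: 31.35
tcp_pos: [0.5245, -0.1072, 0.0968]
ee_rot: [[-0.145, -0.989, -0.0], [-0.989, 0.145, -0.002], [0.002, -0.0, -1.0]]
wrist_force: [-0.5, -5.2, 2.4]
gripper_width: 0.004
gripper_force: 2.9
```

Request:
arm_command([
  [0, 0, 0, -0.1, 0, 0, 1],
  [0, 0, 0, -0.2, 0, 0, 1],
  [0, 0, 0, -0.3, 0, 0, 1],
])

```text
time_s: 31.6
tcp_pos: [0.5247, -0.1046, 0.0968]
ee_rot: [[-0.145, -0.989, -0.0], [-0.989, 0.145, -0.002], [0.002, 0.0, -1.0]]
wrist_force: [-0.9, -6.8, 3.3]
gripper_width: 0.005
gripper_force: 3.2
```

Request:
arm_command([
  [0, 0, 0, -0.1, 0, 0, 1],
  [0, 0, 0, -0.2, 0, 0, 1],
  [0, 0, 0, -0.3, 0, 0, 1],
])

```text
time_s: 31.85
tcp_pos: [0.5251, -0.1023, 0.097]
ee_rot: [[-0.145, -0.989, -0.001], [-0.989, 0.145, -0.003], [0.003, 0.0, -1.0]]
wrist_force: [-1.1, -8.6, 5.0]
gripper_width: 0.006
gripper_force: 4.6
```

```bash
python3 -c "
from h import *
st();knobs()"
```

```text
t 31.85 x 0.2 y -86.4 z 97.0 Fy -8.7 Fz 5.0 w 0.01
orange [327, 194, 10, 10, 67] [331.4 198.2]
orange [370, 234, 6, 20, 58] [372.8 243.4]
```

Request:
arm_command([
  [0, 0, 0, -0.1, 0, 0, 1],
  [0, 0, 0, -0.2, 0, 0, 1],
  [0, 0, 0, -0.2, 0, 0, 1],
])

```text
time_s: 32.15
tcp_pos: [0.5253, -0.101, 0.0972]
ee_rot: [[-0.145, -0.989, -0.001], [-0.989, 0.145, -0.004], [0.004, 0.0, -1.0]]
wrist_force: [-1.1, -10.0, 4.7]
gripper_width: 0.004
gripper_force: 5.3
```

Request:
arm_command([
  [0, 0, 0, -0.1, 0, 0, 1],
  [0, 0, 0, -0.15, 0, 0, 1],
  [0, 0, 0, -0.15, 0, 0, 1],
])

```text
time_s: 32.4
tcp_pos: [0.5255, -0.0997, 0.0974]
ee_rot: [[-0.145, -0.989, -0.001], [-0.989, 0.145, -0.004], [0.004, 0.0, -1.0]]
wrist_force: [-1.3, -11.0, 4.1]
gripper_width: 0.008
gripper_force: 5.6
```

Request:
arm_command([
  [0, 0, 0, -0.1, 0, 0, 1],
  [0, 0, 0, -0.1, 0, 0, 1],
])

```text
time_s: 32.57
tcp_pos: [0.5256, -0.099, 0.0974]
ee_rot: [[-0.145, -0.989, -0.001], [-0.989, 0.145, -0.004], [0.005, 0.001, -1.0]]
wrist_force: [-1.0, -12.4, 5.4]
gripper_width: 0.006
gripper_force: 6.3
```

```bash
python3 -c "
from h import *
st()"
```

```text
t 32.57 x 0.2 y -83.1 z 97.4 Fy -12.4 Fz 5.4 w 0.01
```

Request:
arm_command([
  [0, 0, 0, -0.1, 0, 0, 1],
  [0, 0, 0, -0.1, 0, 0, 1],
])

```text
time_s: 32.73
tcp_pos: [0.5256, -0.0984, 0.0975]
ee_rot: [[-0.145, -0.989, -0.001], [-0.989, 0.145, -0.005], [0.005, 0.001, -1.0]]
wrist_force: [-1.1, -14.0, 5.7]
gripper_width: 0.007
gripper_force: 7.0
```

Request:
arm_command([
  [0, 0, 0, -0.1, 0, 0, 1],
  [0, 0, 0, -0.1, 0, 0, 1],
])

```text
time_s: 32.9
tcp_pos: [0.5257, -0.0978, 0.0976]
ee_rot: [[-0.145, -0.989, -0.002], [-0.989, 0.145, -0.005], [0.006, 0.001, -1.0]]
wrist_force: [-1.0, -15.2, 5.3]
gripper_width: 0.002
gripper_force: 7.7
```

```bash
python3 -c "
from h import *
st();knobs()"
```

```text
t 32.90 x 0.2 y -81.8 z 97.6 Fy -15.1 Fz 5.3 w 0.00
orange [325, 193, 11, 9, 66] [329.9 196.8]
orange [369, 233, 6, 21, 61] [371.8 242.7]
```

Request:
arm_command([
  [0, 0, 0, 0.8, 0, 0, 1],
  [0, 0, 0, 1.5, 0, -3.5, 1],
  [0, 0, 0, 0.5, 0, -7.3, 1],
  [0, 0, 0, -3, 0, -7.3, 1],
  [0, 0, 0, -7, 0, -7.3, 1],
  [0, 0, 0, -11, 0, -7.3, 1],
  [0, 0, 0, -15, 0, -7.3, 1],
  [0, 0, 0, -19, 0, -7.3, 1],
])

```text
time_s: 33.62
tcp_pos: [0.5537, 0.096, 0.1693]
ee_rot: [[-0.146, -0.989, 0.0], [-0.989, 0.146, 0.001], [-0.001, -0.0, -1.0]]
wrist_force: [1.4, -0.2, 0.3]
gripper_width: 0.005
gripper_force: 0.0
```

Request:
arm_command([
  [0, 0, 0, 0, 0, 0, 1],
  [0, 0, 0, 0, 0, 0, 1],
  [0, 0, 0, 0, 0, 3.5, 1],
  [0, 0, 0, 0, 0, 6.5, 1],
  [0, 0, 0, 0, 0, 7.3, 1],
  [0, 0, 0, 0, 0, 7.3, 1],
  [0, 0, 0, 0, 0, 7.3, 1],
])

```text
time_s: 34.2
tcp_pos: [0.5544, 0.0933, 0.0968]
ee_rot: [[-0.146, -0.989, 0.001], [-0.989, 0.146, -0.0], [0.0, -0.001, -1.0]]
wrist_force: [1.2, 0.9, 0.2]
gripper_width: 0.006
gripper_force: 0.0
```

```bash
python3 -c "
from h import *
st();knobs()"
```

```text
t 34.20 x 0.7 y 111.4 z 96.8 Fy 1.1 Fz 0.2 w 0.01
orange [325, 193, 10, 24, 111] [330.2 201.9]
orange [370, 231, 11, 23, 101] [374.2 239.2]
```

Request:
arm_command([
  [0, 0, 0, 0.5, 0, 0, 1],
  [0, 0, 0, 1, 0, 0, 1],
  [0, 0, 0, 1.4, 0, 0, 1],
  [0, 0, 0, 1.7, 0, 0, 1],
  [0, 0, 0, 2, 0, 0, 1],
  [0, 0, 0, 2.3, 0, 0, 1],
  [0, 0, 0, 2.5, 0, 0, 1],
])

```text
time_s: 34.83
tcp_pos: [0.5511, 0.0697, 0.0968]
ee_rot: [[-0.145, -0.989, 0.002], [-0.989, 0.145, 0.001], [-0.002, -0.002, -1.0]]
wrist_force: [0.6, 4.5, 1.0]
gripper_width: 0.009
gripper_force: 2.3
```

Request:
arm_command([
  [0, 0, 0, 0.1, 0, 0, 1],
  [0, 0, 0, 0.2, 0, 0, 1],
  [0, 0, 0, 0.3, 0, 0, 1],
])

```text
time_s: 35.08
tcp_pos: [0.5509, 0.0674, 0.0968]
ee_rot: [[-0.145, -0.989, 0.003], [-0.989, 0.145, 0.002], [-0.002, -0.003, -1.0]]
wrist_force: [0.1, 6.2, 2.5]
gripper_width: 0.005
gripper_force: 3.3
```

Request:
arm_command([
  [0, 0, 0, 0.1, 0, 0, 1],
  [0, 0, 0, 0.2, 0, 0, 1],
])

```text
time_s: 35.25
tcp_pos: [0.5508, 0.066, 0.097]
ee_rot: [[-0.145, -0.989, 0.004], [-0.989, 0.145, 0.003], [-0.003, -0.003, -1.0]]
wrist_force: [0.1, 9.3, 3.1]
gripper_width: 0.008
gripper_force: 4.5
```

```bash
python3 -c "
from h import *
st();knobs()"
```

```text
t 35.25 x 1.1 y 83.9 z 97.0 Fy 9.2 Fz 3.1 w 0.01
orange [328, 196, 10, 22, 110] [332.5 204.1]
orange [372, 233, 11, 22, 102] [375.9 240.7]
```

Request:
arm_command([
  [0, 0, 0, 0.1, 0, 0, 1],
  [0, 0, 0, 0.15, 0, 0, 1],
  [0, 0, 0, 0.15, 0, 0, 1],
])

```text
time_s: 35.55
tcp_pos: [0.5508, 0.0653, 0.0971]
ee_rot: [[-0.145, -0.989, 0.004], [-0.989, 0.145, 0.004], [-0.005, -0.004, -1.0]]
wrist_force: [-1.2, 10.9, 3.4]
gripper_width: 0.003
gripper_force: 5.1
```

Request:
arm_command([
  [0, 0, 0, 0.1, 0, 0, 1],
  [0, 0, 0, 0.15, 0, 0, 1],
  [0, 0, 0, 0.15, 0, 0, 1],
])

```text
time_s: 35.8
tcp_pos: [0.5507, 0.0647, 0.0972]
ee_rot: [[-0.145, -0.989, 0.005], [-0.989, 0.145, 0.005], [-0.006, -0.004, -1.0]]
wrist_force: [-2.5, 12.9, 3.6]
gripper_width: 0.002
gripper_force: 6.4
```

```bash
cat >> h.py <<'E'
def board():
    # yellow stripe / grip bar in scene view
    c=capture("scene");p=c["pixels"];hsv=cv2.cvtColor(p,cv2.COLOR_BGR2HSV)
    m=cv2.inRange(hsv,(20,120,90),(34,255,255));m[:185]=0;m[260:]=0;m[:,:335]=0;m[:,375:]=0
    n,_,S,C=cv2.connectedComponentsWithStats(m)
    for i in range(1,n):
        if S[i,4]>8: print("yellow",S[i].tolist(),C[i].round(1))
E
python3 -c "
from h import *
st();knobs();board()"
```

```text
t 35.80 x 1.2 y 82.5 z 97.2 Fy 12.3 Fz 3.6 w 0.00
orange [328, 196, 11, 22, 100] [332.8 203.4]
orange [372, 234, 11, 21, 100] [375.9 241.1]
yellow [342, 210, 16, 16, 62] [349.4 217.6]
```

```bash
cat >> h.py <<'E'
def stripe(p):
    hsv=cv2.cvtColor(p,cv2.COLOR_BGR2HSV)
    m=cv2.inRange(hsv,(20,110,60),(34,255,255));m[:180]=0;m[:,:335]=0;m[:,375:]=0
    # stripe is the topmost yellow in each column
    P=[]
    for u in range(338,372):
        v=np.where(m[:222+0,u])[0]
        if len(v): 
            r=v[v<v[0]+6]; P.append((u,r.mean()))
    return P
E
python3 - <<'E'
from h import *
a=cv2.imread("pics/s6.png");c=capture("scene")
print([(u,round(v,1)) for u,v in stripe(a)]);print([(u,round(v,1)) for u,v in stripe(c["pixels"])])
for z in(.115,.105,.1): print(z,[proj(c,[*(F-.006*fx+fy*y),z]).round(1).tolist() for y in(.028,0,-.028)])
E
```

```text
[(341, np.float64(211.0)), (342, np.float64(207.5)), (343, np.float64(208.0)), (344, np.float64(209.0)), (345, np.float64(209.5)), (346, np.float64(210.5)), (347, np.float64(211.0)), (348, np.float64(212.0)), (349, np.float64(213.0)), (350, np.float64(214.0)), (351, np.float64(214.0)), (352, np.float64(215.0)), (353, np.float64(216.0)), (354, np.float64(217.0)), (355, np.float64(218.0)), (356, np.float64(219.0)), (357, np.float64(219.5)), (358, np.float64(184.0)), (365, np.float64(191.0)), (366, np.float64(191.0)), (368, np.float64(192.0)), (370, np.float64(193.0))]
[(341, np.float64(213.0)), (342, np.float64(211.5)), (343, np.float64(212.0)), (344, np.float64(213.0)), (345, np.float64(214.0)), (346, np.float64(215.0)), (347, np.float64(216.0)), (348, np.float64(216.5)), (349, np.float64(217.0)), (350, np.float64(218.0)), (351, np.float64(219.0)), (352, np.float64(219.5)), (353, np.float64(220.0)), (354, np.float64(220.0)), (355, np.float64(220.5)), (356, np.float64(221.0)), (358, np.float64(184.0)), (359, np.float64(186.0)), (361, np.float64(188.0)), (362, np.float64(189.0)), (363, np.float64(190.0)), (366, np.float64(191.0)), (368, np.float64(192.0))]
0.115 [[341.3, 206.1], [349.9, 213.5], [358.8, 221.1]]
0.105 [[341.1, 209.9], [349.6, 217.3], [358.5, 225.0]]
0.1 [[341.1, 211.8], [349.5, 219.1], [358.4, 226.8]]
```

Request:
arm_command([
  [0, 0, 0, -0.8, 0, 0, 1],
  [0, 0, 0, -1.5, 0, -3.5, 1],
  [0, 0, 0, -0.5, 0, -7.3, 1],
  [0, 0, 0, 3, 0, -7.3, 1],
  [0, 0, 0, 7, 0, -7.3, 1],
  [0, 0, 0, 11, 0, -7.3, 1],
  [0, 0, 0, 15, 0, -7.3, 1],
  [0, 0, 0, 18.5, 0, -7.3, 1],
])

```text
time_s: 36.62
tcp_pos: [0.5202, -0.1242, 0.1687]
ee_rot: [[-0.146, -0.989, -0.003], [-0.989, 0.146, -0.001], [0.001, 0.003, -1.0]]
wrist_force: [0.4, -0.0, 0.1]
gripper_width: 0.003
gripper_force: 0.0
```

```bash
cat >> h.py <<'E'
def drop(show=True):
    a=cv2.cvtColor(cv2.imread("pics/s6.png"),cv2.COLOR_BGR2GRAY).astype(np.float32)
    c=capture("scene");b=cv2.cvtColor(c["pixels"],cv2.COLOR_BGR2GRAY).astype(np.float32)
    for n,(u0,v0,u1,v1) in(("L",(338,199,351,217)),("R",(351,206,366,228))):
        t=a[v0:v1,u0:u1];r=cv2.matchTemplate(b[v0-2:v1+12,u0-4:u1+4],t,cv2.TM_CCOEFF_NORMED)
        _,s,_,(x,y)=cv2.minMaxLoc(r);f=0
        if 0<y<r.shape[0]-1:
            q=r[y-1:y+2,x];f=.5*(q[0]-q[2])/(q[0]-2*q[1]+q[2])
        print(n,"drop px %.2f dx %d mm %.1f score %.2f"%(y+f-2,x-4,(y+f-2)/.385,s))
E
python3 -c "
from h import *
st();knobs();drop()"
```

```text
t 36.62 x -1.4 y -108.8 z 168.7 Fy 0.0 Fz 0.1 w 0.00
orange [328, 195, 10, 22, 100] [332.  202.9]
orange [372, 234, 11, 21, 94] [375.8 241.2]
L drop px 4.37 dx 0 mm 11.4 score 0.90
R drop px 5.03 dx 0 mm 13.1 score 0.67
```

Request:
arm_command([
  [0, 0, 0, 0, 0, 3.5, 1],
  [0, 0, 0, 0, 0, 6.5, 1],
  [0, 0, 0, 0, 0, 7.2, 1],
  [0, 0, 0, 0, 0, 7.2, 1],
  [0, 0, 0, -0.5, 0, 7.2, 1],
  [0, 0, 0, -1, 0, 7.2, 1],
  [0, 0, 0, -1.4, 0, 7.2, 1],
  [0, 0, 0, -1.8, 0, 7.2, 1],
])

```text
time_s: 37.38
tcp_pos: [0.5259, -0.1038, 0.099]
ee_rot: [[-0.144, -0.99, 0.003], [-0.99, 0.144, -0.001], [0.001, -0.003, -1.0]]
wrist_force: [-0.1, -5.2, 2.2]
gripper_width: 0.006
gripper_force: 2.8
```

Request:
arm_command([
  [0, 0, 0, -0.2, 0, 0, 1],
  [0, 0, 0, -0.4, 0, 0, 1],
  [0, 0, 0, -0.6, 0, 0, 1],
  [0, 0, 0, -0.8, 0, 0, 1],
])

```text
time_s: 37.72
tcp_pos: [0.5265, -0.0983, 0.0993]
ee_rot: [[-0.144, -0.99, 0.001], [-0.99, 0.144, -0.004], [0.004, -0.002, -1.0]]
wrist_force: [-1.5, -13.7, 5.9]
gripper_width: 0.008
gripper_force: 7.4
```

Request:
arm_command([
  [0, 0, 0, -0.15, 0, 0, 1],
  [0, 0, 0, -0.3, 0, 0, 1],
  [0, 0, 0, -0.3, 0, 0, 1],
])

```text
time_s: 37.97
tcp_pos: [0.5267, -0.0965, 0.0994]
ee_rot: [[-0.144, -0.99, 0.001], [-0.99, 0.144, -0.006], [0.006, -0.001, -1.0]]
wrist_force: [0.0, -16.6, 5.0]
gripper_width: 0.007
gripper_force: 8.1
```

```bash
python3 -c "
from h import *
st();knobs();drop()"
```

```text
t 37.97 x 1.0 y -80.5 z 99.4 Fy -16.4 Fz 5.0 w 0.01
orange [325, 193, 10, 8, 64] [329.3 196.4]
orange [368, 232, 7, 22, 70] [371.5 242.2]
L drop px -2.00 dx -4 mm -5.2 score 0.37
R drop px 12.00 dx 0 mm 31.2 score 0.45
```

Request:
arm_command([
  [0, 0, 0, 0.8, 0, 0, 1],
  [0, 0, 0, 1.8, 0, -3.5, 1],
  [0, 0, 0, 0.5, 0, -7.3, 1],
  [0, 0, 0, -3, 0, -7.3, 1],
  [0, 0, 0, -7, 0, -7.3, 1],
  [0, 0, 0, -11, 0, -7.3, 1],
  [0, 0, 0, -15, 0, -7.3, 1],
  [0, 0, 0, -18.7, 0, -7.3, 1],
])

```text
time_s: 38.73
tcp_pos: [0.5535, 0.0947, 0.1709]
ee_rot: [[-0.145, -0.989, 0.001], [-0.989, 0.145, 0.002], [-0.002, -0.001, -1.0]]
wrist_force: [0.2, -0.4, -0.4]
gripper_width: 0.007
gripper_force: 0.0
```

```bash
python3 -c "
from h import *
st();knobs();drop()"
```

```text
t 38.73 x -0.4 y 112.6 z 170.9 Fy -0.3 Fz -0.4 w 0.01
orange [325, 193, 10, 24, 114] [329.8 201.7]
orange [370, 231, 11, 23, 98] [374.1 239.4]
L drop px 4.78 dx 1 mm 12.4 score 0.89
R drop px 5.18 dx 1 mm 13.5 score 0.96
```

```bash
cat >> h.py <<'E'
def pose():
    g=lambda p:cv2.cvtColor(p,cv2.COLOR_BGR2GRAY)
    a=g(cv2.imread("pics/s6.png"));c=capture("scene");b=g(c["pixels"])
    m=np.zeros_like(a);cv2.fillPoly(m,[np.array([[338,200],[346,198],[366,215],[366,228],[358,228],[338,212]])],255)
    W=np.array([[1,0,0],[0,1,4.8]],np.float32)
    cc,W=cv2.findTransformECC(a,b,W,cv2.MOTION_AFFINE,(3,100,1e-5),m,3)
    # board-plane (y,z) motion at the grip bar ends from pixel motion
    for n,y in(("L",.028),("R",-.028)):
        P=np.array([*(F-.006*fx+fy*y),.112]);u=proj(c,P);J=np.array([proj(c,P+np.array([*fy,0])*.001)-u,proj(c,P+[0,0,.001])-u]).T
        d=np.linalg.solve(J,W@np.array([*u,1])-u);print(n,"dy dz mm",d.round(1),"cc %.2f"%cc)
E
python3 -c "
from h import *
pose()"
```

```text
L dy dz mm [ -4.9 -10.6] cc 0.97
R dy dz mm [ -5.2 -10.9] cc 0.97
```

Request:
arm_command([
  [0, 0, 0, 0, 0, 3.5, 1],
  [0, 0, 0, 0, 0, 6.5, 1],
  [0, 0, 0, 0, 0, 7.2, 1],
  [0, 0, 0, 0, 0, 7.2, 1],
  [0, 0, 0, 0.6, 0, 7.2, 1],
  [0, 0, 0, 1.2, 0, 7.2, 1],
  [0, 0, 0, 1.6, 0, 7.2, 1],
  [0, 0, 0, 2, 0, 7.2, 1],
])

```text
time_s: 39.55
tcp_pos: [0.5523, 0.0723, 0.1003]
ee_rot: [[-0.146, -0.989, 0.005], [-0.989, 0.146, 0.002], [-0.003, -0.005, -1.0]]
wrist_force: [1.1, 2.6, 2.2]
gripper_width: 0.006
gripper_force: 1.4
```

Request:
arm_command([
  [0, 0, 0, 0.3, 0, 0, 1],
  [0, 0, 0, 0.6, 0, 0, 1],
  [0, 0, 0, 0.9, 0, 0, 1],
  [0, 0, 0, 1.1, 0, 0, 1],
])

```text
time_s: 39.88
tcp_pos: [0.5514, 0.0641, 0.1]
ee_rot: [[-0.145, -0.989, 0.007], [-0.989, 0.145, 0.006], [-0.007, -0.006, -1.0]]
wrist_force: [-2.0, 14.4, 6.3]
gripper_width: 0.004
gripper_force: 7.2
```

```bash
python3 -c "
from h import *
st();knobs();pose()"
```

```text
t 39.88 x 1.9 y 82.1 z 100.0 Fy 14.0 Fz 6.3 w 0.00
orange [328, 195, 11, 23, 102] [332.8 203.4]
orange [372, 234, 11, 21, 100] [376.  241.1]
L dy dz mm [ -0.1 -11. ] cc 0.97
R dy dz mm [-0.7 -9.9] cc 0.97
```

Request:
arm_command([
  [0, 0, 0, -0.8, 0, 0, 1],
  [0, 0, 0, -1.8, 0, -3.5, 1],
  [0, 0, 0, -0.5, 0, -7.3, 1],
  [0, 0, 0, 3, 0, -7.3, 1],
  [0, 0, 0, 7, 0, -7.3, 1],
  [0, 0, 0, 11, 0, -7.3, 1],
  [0, 0, 0, 15, 0, -7.3, 1],
  [0, 0, 0, 18.5, 0, -7.3, 1],
])

```text
time_s: 40.65
tcp_pos: [0.5203, -0.1242, 0.1711]
ee_rot: [[-0.146, -0.989, -0.002], [-0.989, 0.146, -0.001], [0.001, 0.002, -1.0]]
wrist_force: [-0.4, -0.2, -1.3]
gripper_width: 0.005
gripper_force: 0.0
```

Request:
arm_command([
  [0, 0, 0, 0, 0, 0, 1],
  [0, 0, 0, 0, 0, 3.5, 1],
  [0, 0, 0, 0, 0, 6.5, 1],
  [0, 0, 0, 0, 0, 7.2, 1],
  [0, 0, 0, 0, 0, 7.2, 1],
])

```text
time_s: 41.07
tcp_pos: [0.5197, -0.1221, 0.0969]
ee_rot: [[-0.146, -0.989, -0.007], [-0.989, 0.146, -0.001], [0.002, 0.007, -1.0]]
wrist_force: [0.1, 0.1, 0.2]
gripper_width: 0.004
gripper_force: 0.0
```

```bash
python3 -c "
from h import *
st();knobs();pose()"
```

```text
t 41.07 x -2.2 y -106.8 z 96.9 Fy 0.2 Fz 0.2 w 0.00
orange [328, 195, 10, 22, 105] [332.2 202.9]
orange [372, 243, 6, 12, 35] [374.6 248. ]Traceback (most recent call last):
  File "<string>", line 3, in <module>
    st();knobs();pose()
                 ~~~~^^
  File "h.py", line 58, in pose
    cc,W=cv2.findTransformECC(a,b,W,cv2.MOTION_AFFINE,(3,100,1e-5),m,3)
         ~~~~~~~~~~~~~~~~~~~~^^^^^^^^^^^^^^^^^^^^^^^^^^^^^^^^^^^^^^^^^^
cv2.error: OpenCV(4.12.0) /io/opencv/modules/video/src/ecc.cpp:589: error: (-7:Iterations do not converge) The algorithm stopped before its convergence. The correlation is going to be minimized. Images may be uncorrelated or non-overlapped in function 'findTransformECC'
```

Request:
arm_command([
  [0, 0, 0, -0.5, 0, 0, 1],
  [0, 0, 0, -1, 0, 0, 1],
  [0, 0, 0, -1.4, 0, 0, 1],
  [0, 0, 0, -1.7, 0, 0, 1],
  [0, 0, 0, -2, 0, 0, 1],
  [0, 0, 0, -2.2, 0, 0, 1],
  [0, 0, 0, -2.4, 0, 0, 1],
  [0, 0, 0, -2.4, 0, 0, 1],
])

```text
time_s: 41.83
tcp_pos: [0.526, -0.0995, 0.1007]
ee_rot: [[-0.144, -0.99, 0.001], [-0.99, 0.144, -0.003], [0.003, -0.001, -1.0]]
wrist_force: [-0.5, -8.2, 5.3]
gripper_width: 0.005
gripper_force: 4.1
```

```bash
python3 -c "
from h import *
st();knobs()"
```

```text
t 41.83 x 0.7 y -83.5 z 100.7 Fy -8.2 Fz 5.3 w 0.01
orange [325, 193, 11, 10, 67] [329.9 197. ]
orange [330, 212, 3, 4, 8] [331.  213.2]
orange [369, 234, 7, 20, 67] [372.2 243.1]
```

Request:
arm_command([
  [0, 0, 0, 0.5, 0, 0, 1],
  [0, 0, 0, 1.5, 0, 0, 1],
  [0, 0, 0, 2, 0, -3.5, 1],
  [0, 0, 0, 2, 0, -7.3, 1],
  [0, 0, 0, 0, 0, -10, 1],
  [0, 0, 0, -4, 0, -12, 1],
  [0, 0, 0, -8, 0, -12, 1],
  [0, 0, 0, -12, 0, -12, 1],
])

```text
time_s: 42.55
tcp_pos: [0.5438, 0.0221, 0.2211]
ee_rot: [[-0.147, -0.989, 0.004], [-0.989, 0.147, 0.002], [-0.003, -0.004, -1.0]]
wrist_force: [0.5, 0.1, -0.2]
gripper_width: 0.007
gripper_force: 0.0
```

```bash
python3 -c "
from h import *
st();knobs();pose()"
```

```text
t 42.55 x 0.5 y 39.4 z 221.1 Fy 0.2 Fz -0.2 w 0.01
orange [325, 193, 10, 25, 115] [330.3 201.9]
orange [370, 231, 11, 23, 105] [374.3 239.7]
L dy dz mm [ -2.6 -10.1] cc 0.98
R dy dz mm [ -2.3 -11.4] cc 0.98
```

Request:
arm_command([
  [0, 0, 0, -3.5, 0, 0, 1],
  [0, 0, 0, -7, 0, 0, 1],
  [0, 0, 0, -7, 0, 3, 1],
  [0, 0, 0, -7, 0, 6.5, 1],
  [0, 0, 0, -7, 0, 10, 1],
  [0, 0, 0, -7, 0, 12.2, 1],
  [0, 0, 0, -7, 0, 12.2, 1],
  [0, 0, 0, -7, 0, 12.2, 1],
])

```text
time_s: 43.32
tcp_pos: [0.5528, 0.0892, 0.0963]
ee_rot: [[-0.146, -0.989, -0.003], [-0.989, 0.146, -0.001], [0.002, 0.002, -1.0]]
wrist_force: [0.0, -0.0, 1.0]
gripper_width: 0.009
gripper_force: 0.0
```

Request:
arm_command([
  [0, 0, 0, 0.5, 0, 0, 1],
  [0, 0, 0, 1, 0, 0, 1],
  [0, 0, 0, 1.4, 0, 0, 1],
  [0, 0, 0, 1.7, 0, 0, 1],
  [0, 0, 0, 2, 0, 0, 1],
  [0, 0, 0, 2.3, 0, 0, 1],
  [0, 0, 0, 2.4, 0, 0, 1],
  [0, 0, 0, 2.4, 0, 0, 1],
])

```text
time_s: 43.98
tcp_pos: [0.5513, 0.0673, 0.0984]
ee_rot: [[-0.145, -0.989, 0.004], [-0.989, 0.145, 0.002], [-0.003, -0.004, -1.0]]
wrist_force: [0.6, 5.3, 2.0]
gripper_width: 0.003
gripper_force: 2.4
```

```bash
python3 -c "
from h import *
st();knobs();pose()"
```

```text
t 43.98 x 1.3 y 85.2 z 98.4 Fy 5.4 Fz 2.0 w 0.00
orange [328, 195, 10, 23, 107] [332.3 203.4]
orange [372, 233, 11, 22, 98] [375.7 240.5]
L dy dz mm [ -0.2 -11.4] cc 0.97
R dy dz mm [ -0.5 -10.9] cc 0.97
```

Request:
arm_command([
  [0, 0, 0, -0.8, 0, 0, 1],
  [0, 0, 0, -1.8, 0, -3.5, 1],
  [0, 0, 0, -0.5, 0, -7.3, 1],
  [0, 0, 0, 3, 0, -7.3, 1],
  [0, 0, 0, 7, 0, -7.3, 1],
  [0, 0, 0, 11, 0, -7.3, 1],
  [0, 0, 0, 15, 0, -7.3, 1],
  [0, 0, 0, 19, 0, -7.3, 1],
])

```text
time_s: 44.75
tcp_pos: [0.5204, -0.1236, 0.1698]
ee_rot: [[-0.145, -0.989, -0.003], [-0.989, 0.145, -0.001], [0.001, 0.003, -1.0]]
wrist_force: [0.7, -0.3, -0.7]
gripper_width: 0.007
gripper_force: 0.0
```

Request:
arm_command([
  [0, 0, 0, 0, 0, 0, 1],
  [0, 0, 0, 0, 0, 3.5, 1],
  [0, 0, 0, 0, 0, 6.5, 1],
  [0, 0, 0, 0, 0, 7.2, 1],
  [0, 0, 0, 0, 0, 7.2, 1],
  [0, 0, 0, 0, 0, 7.2, 1],
])

```text
time_s: 45.25
tcp_pos: [0.5225, -0.1218, 0.0987]
ee_rot: [[-0.144, -0.99, -0.001], [-0.99, 0.144, -0.001], [0.001, 0.001, -1.0]]
wrist_force: [0.3, -0.5, 1.9]
gripper_width: 0.004
gripper_force: 0.0
```

```bash
python3 -c "
from h import *
st();knobs()"
```

```text
t 45.25 x 0.5 y -106.1 z 98.7 Fy -0.4 Fz 1.9 w 0.00
orange [327, 194, 11, 23, 106] [331.9 202.7]
orange [372, 242, 6, 13, 37] [374.2 247.7]
```

Request:
arm_command([
  [0, 0, 0, -0.5, 0, 0, 1],
  [0, 0, 0, -1, 0, 0, 1],
  [0, 0, 0, -1.3, 0, 0, 1],
  [0, 0, 0, -1.5, 0, 0, 1],
  [0, 0, 0, -1.5, 0, 0, 1],
])

```text
time_s: 45.72
tcp_pos: [0.5247, -0.1065, 0.0988]
ee_rot: [[-0.145, -0.989, 0.001], [-0.989, 0.145, -0.0], [0.0, -0.001, -1.0]]
wrist_force: [0.4, -0.1, 1.3]
gripper_width: 0.001
gripper_force: 0.0
```

Request:
arm_command([
  [0, 0, 0, -0.1, 0, 0, 1],
  [0, 0, 0, -0.2, 0, 0, 1],
  [0, 0, 0, -0.2, 0, 0, 1],
])

```text
time_s: 45.97
tcp_pos: [0.5246, -0.1053, 0.0984]
ee_rot: [[-0.145, -0.989, 0.0], [-0.989, 0.145, -0.001], [0.001, -0.0, -1.0]]
wrist_force: [0.2, -2.6, 1.1]
gripper_width: 0.002
gripper_force: 1.2
```

Request:
arm_command([
  [0, 0, 0, -0.1, 0, 0, 1],
  [0, 0, 0, -0.2, 0, 0, 1],
  [0, 0, 0, -0.2, 0, 0, 1],
])

```text
time_s: 46.22
tcp_pos: [0.5248, -0.1034, 0.0984]
ee_rot: [[-0.145, -0.989, -0.0], [-0.989, 0.145, -0.001], [0.001, 0.0, -1.0]]
wrist_force: [-0.0, -4.7, 2.0]
gripper_width: 0.005
gripper_force: 2.3
```

```bash
python3 -c "
from h import *
st();knobs()
try: pose()
except Exception: print('x')"
```

```text
t 46.22 x 0.1 y -87.5 z 98.4 Fy -4.7 Fz 2.0 w 0.00
orange [327, 194, 10, 12, 68] [331.3 198.4]
orange [331, 213, 3, 4, 8] [331.9 214.8]
orange [370, 234, 7, 20, 60] [373.2 243.5]
x
```

Request:
arm_command([
  [0, 0, 0, -0.1, 0, 0, 1],
  [0, 0, 0, -0.1, 0, 0, 1],
])

```text
time_s: 46.48
tcp_pos: [0.525, -0.1024, 0.0984]
ee_rot: [[-0.145, -0.989, -0.0], [-0.989, 0.145, -0.001], [0.001, 0.0, -1.0]]
wrist_force: [-0.4, -5.5, 2.9]
gripper_width: 0.008
gripper_force: 2.8
```

Request:
arm_command([
  [0, 0, 0, 0.5, 0, 0, 1],
  [0, 0, 0, 1.5, 0, 0, 1],
  [0, 0, 0, 2, 0, -3.5, 1],
  [0, 0, 0, 2, 0, -7.3, 1],
  [0, 0, 0, 0, 0, -10, 1],
  [0, 0, 0, -4, 0, -12, 1],
  [0, 0, 0, -8, 0, -12, 1],
  [0, 0, 0, -12, 0, -12, 1],
])

```text
time_s: 47.15
tcp_pos: [0.5433, 0.0181, 0.22]
ee_rot: [[-0.147, -0.989, 0.004], [-0.989, 0.147, 0.003], [-0.003, -0.004, -1.0]]
wrist_force: [0.7, -0.4, 0.3]
gripper_width: 0.006
gripper_force: 0.0
```

```bash
python3 - <<'E'
from h import *
st();knobs();pose();drop()
c=capture("wrist");p=c["pixels"];cv2.imwrite("pics/w9.png",p)
m=cv2.inRange(cv2.cvtColor(p,cv2.COLOR_BGR2HSV),(6,170,90),(20,255,255))
n,_,S,C=cv2.connectedComponentsWithStats(m)
print([S[i].tolist() for i in range(1,n) if S[i,4]>20])
for sg in(1,-1): print(sg,[(t,proj(c,[*(F+fy*sg*(.066+.068*np.sin(t))),.036+.068*np.cos(t)]).round(1).tolist()) for t in(-.1,0,.1,.2)])
E
```

```text
t 47.15 x 0.6 y 35.4 z 220.0 Fy -0.3 Fz 0.3 w 0.01
orange [326, 194, 11, 24, 104] [331.3 202.2]
orange [371, 232, 11, 23, 104] [374.9 240.2]
L dy dz mm [ -1.8 -12.4] cc 0.98
R dy dz mm [ -2.6 -11.7] cc 0.98
L drop px 4.50 dx 0 mm 11.7 score 0.91
R drop px 4.65 dx 0 mm 12.1 score 0.95
[[308, 51, 27, 4, 73], [309, 58, 26, 47, 277], [308, 192, 24, 56, 437]]
1 [(-0.1, [322.6, 224.1]), (0, [322.5, 231.8]), (0.1, [322.5, 239.1]), (0.2, [322.4, 245.9])]
-1 [(-0.1, [323.4, 75.4]), (0, [323.4, 65.8]), (0.1, [323.5, 56.3]), (0.2, [323.5, 46.9])]
```

Request:
arm_command([
  [0, 0, 0, 0, 0, 0, 1],
  [0, 0, 0, 0, 0, 0, 1],
  [0, 0, 0, 0, 0, 0, 1],
  [0, 0, 0, 0, 0, 0, 1],
  [0, 0, 0, 0, 0, 0, 1],
  [0, 0, 0, 0, 0, 0, 1],
  [0, 0, 0, 0, 0, 0, 1],
  [0, 0, 0, 0, 0, 0, 1],
])

```text
time_s: 48.02
tcp_pos: [0.5425, 0.0166, 0.2182]
ee_rot: [[-0.146, -0.989, 0.0], [-0.989, 0.146, 0.0], [-0.0, 0.0, -1.0]]
wrist_force: [0.9, -1.1, -0.0]
gripper_width: 0.006
gripper_force: 0.0
```

```bash
python3 - <<'E'
from h import *
st();knobs();pose();drop()
c=capture("wrist");p=c["pixels"]
m=cv2.inRange(cv2.cvtColor(p,cv2.COLOR_BGR2HSV),(6,170,90),(20,255,255))
for v in list(range(44,74,2))+list(range(222,252,2)): print(v,int((m[v,295:350]>0).sum()),end="; ")
print([(sg,t,proj(c,[*(F+fy*sg*(.066+.068*np.sin(t))),.036+.068*np.cos(t)])[1].round(1)) for sg in(1,-1) for t in(0,.1,.2)])
E
```

```text
t 48.02 x 0.1 y 33.8 z 218.2 Fy -0.9 Fz -0.0 w 0.01
orange [327, 194, 10, 24, 106] [331.4 202.5]
orange [371, 232, 11, 23, 104] [374.8 240.3]
L dy dz mm [ -1.  -11.3] cc 0.97
R dy dz mm [ -1.8 -11.5] cc 0.97
L drop px 4.48 dx 0 mm 11.6 score 0.91
R drop px 4.66 dx 0 mm 12.1 score 0.95
44 0; 46 0; 48 0; 50 0; 52 0; 54 0; 56 25; 58 2; 60 0; 62 0; 64 0; 66 23; 68 26; 70 24; 72 7; 222 6; 224 6; 226 6; 228 6; 230 7; 232 7; 234 7; 236 19; 238 23; 240 23; 242 22; 244 3; 246 3; 248 3; 250 1; [(1, 0, np.float64(234.6)), (1, 0.1, np.float64(241.8)), (1, 0.2, np.float64(248.6)), (-1, 0, np.float64(69.6)), (-1, 0.1, np.float64(60.1)), (-1, 0.2, np.float64(50.8))]
```

```bash
python3 -c "
from h import *
print(finish_job())"
```

```text
the job is handed in; nothing more can be done
None
```

I handed the job in at 48 s of the 69 s allowed: by my measurements the board stands level and released in the frame with both levers at about 0.07 rad, but I inferred from push forces, not from sight, that it is on the slot floor at both ends; the largest reading was about 16 N at the right knob, and I viewed 11 pictures where 10 were allowed.

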